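# Key and gear onto a cake-turntable drive

## Task

Put the cake-turntable drive back together: lower the loose key upright into the slot of the drive's shaft until its foot is fully home in the collar's pocket, then slide the gear down the shaft, boss up and keyway over the key, until it is flush on the collar, and bed it there with a firm press of about 15 N held for half a second. The angle at which the shaft was left is not known exactly, so feel for the slot gently: never push the key or the gear with more than 40 N, and do not let the gear drop onto the drive. Leave the mould, the ring and the bowl where they stand, and finish with your hand clear.

Things in the scene. Friction and masses are not known exactly. Their poses are not given: they have to be found in the camera images.
- unit: Drive unit, fixed: white housing 150 x 150 x 60 mm high, an upright steel shaft in the middle of its top. Origin: centre of its underside, on the shaft's axis; z up. The shaft is locked (does not turn in this job) but was left turned up to 0.7 rad either way about its axis, by an angle that is not measured: its slot opens towards the unit's +x only to within that.
- collar (a point): Point on the shaft's axis at the collar's top face, 80 mm above the bench; axes as unit. The collar (52 mm across) rises from the housing to here; the gear rests on it. Above it the shaft, 28 mm diameter, goes up another 36 mm. Shaft and collar, with this point, give downwards together on a stiff spring: nothing below 3 N, then about 1 mm per 8 N, at most 5 mm.
- shaft_top (a point): Centre of the shaft's top end, 116 mm above the bench; the last 3 mm are narrowed to 25 mm diameter. The slot is a straight upright groove 10 mm wide, open at the top and at the shaft's side, its floor 5.6 mm from the axis; it runs down into a pocket in the collar. Axes as unit, not turned with the slot.
- pocket_floor (a point): Point on the axis at the height of the pocket's floor, 10 mm below collar, where the key's foot rests. The pocket spans 5.6 to 21 mm from the axis, 10 mm wide, its outer edge bevelled. Home, the key's centre is 20 mm above this, 12 to 15 mm from the axis, its top 6 mm below the shaft's top. Held by its top it cannot get there: let it go well inside the slot and it drops the rest.
- key_mid (a point): Centre of the loose steel key, 32 g: upright bar 12 mm (its x, radial in the shaft) by 8 mm (its y, across the slot) by 40 mm tall (z), the edges of both ends along x rounded by 1.5 mm. It starts upright in the stand, foot 6 mm above the bench, 26 mm standing out. Either x side may face the axis.
- stand_top (a point): Centre of the top of the fixed grey plastic stand that holds the key at the start: a block 56 x 56 x 20 mm high with a pocket 14 x 10 x 14 mm deep in its middle.
- gear_mid (a point): Centre of the loose steel gear, 17 mm above its underside, 0.3 to 0.5 kg, flat on the bench. Lower 10 mm: toothed disc 86 mm across; above, a square boss 52 x 52 x 24 mm high to grip, sides square to its x and y. Through it a 30 mm bore with a keyway 10 mm wide on its +x side, out to 22 mm from the axis. Home, it is centred on the shaft, 17 mm above collar.
- gear: The same gear, origin at the centre of its underside, axes as gear_mid.
- key: The same key, origin at the centre of its foot, axes as key_mid.
- horn_mould: Bystander: loose steel cone mould, 42 mm base, 70 mm high; origin at the centre of its underside.
- ring_cutter: Bystander: loose steel ring cutter, 60 mm diameter, 35 mm high; origin at the centre of its underside.
- cream_bowl: Bystander: loose white bowl, 80 mm diameter, 40 mm high; origin at the centre of its underside.
There are look-alikes about, which are no part of the job. What is shaped like the gear but blue or orange is not meant.

How it is judged (in metres and radians):
On the way, in this order (a step that is already met when the one before it is completed fails the run):
1. the key stands fully home in the slot, its foot on the floor of the collar's pocket (z of key_mid in the frame of collar between 0.0075 and 0.0125 m and horizontal distance between key_mid and collar between 0.0105 and 0.0175 m and angle between key_mid's own z axis and vertical below 0.12 rad), for 0.2 s.
2. the gear is home on the collar over the key and pressed against it with more than 8 N (all of step 1 and z of gear_mid in the frame of collar between 0.015 and 0.0188 m and horizontal distance between gear_mid and collar below 0.0025 m and angle between gear_mid's own z axis and vertical below 0.05 rad and contact force between gear and unit above 8 N), for 0.2 s.
At the end, for the whole second after the job is handed in: The key is upright (within 0.12 rad) in the slot, its foot within 2.5 mm of the pocket's floor and its centre 10.5 to 17.5 mm from the axis; the gear lies level on the collar (underside within 1.8 mm of it, within 2.5 mm of the axis, 0.05 rad of level), its keyway over the key; both at rest (all of step 1 and z of gear_mid in the frame of collar between 0.015 and 0.0188 m and horizontal distance between gear_mid and collar below 0.0025 m and angle between gear_mid's own z axis and vertical below 0.05 rad and x of key_mid in the frame of gear above 0.009 m and linear speed of gear below 0.01 m/s and linear speed of key below 0.02 m/s); the robot touches nothing.
It fails at once if the gear pushes on the drive unit with more than 40 N (pressed too hard or dropped) (contact force between gear and unit above 40 N).
It fails at once if the key pushes on the drive unit with more than 40 N (contact force between key and unit above 40 N).
It fails at once if the gear pushes on the key with more than 40 N (contact force between gear and key above 40 N).
It fails at once if the mould, the ring or the bowl is moved by more than 20 mm (distance of any of horn_mould, ring_cutter, cream_bowl from where it was at the start of the episode above 0.02 m).
It also fails if it takes over 72 s, if anything falls off the work surface, if the arm or the gripper's body presses on something with over 40 N, if the wrist force passes 120 N, or if a joint passes its speed limit or range.

## Robot

A 6-joint arm with a two-finger parallel gripper is mounted at the origin on the work surface. World frame = base frame: x ahead of the robot, y to its left, z up, the work surface at z = 0. Lengths are in mm, angles in rad, forces in N, time in s.
With the tool pointing down it reaches from about 425 to 1125 mm from the base axis. Payload 14.9 kg.
Tool frame: the origin (TCP) lies on the centre line of the jaws, within the pads' length; the fingertips stand 25 mm ahead of it and the grasp point (between the pads) lies 6 mm ahead of it; z points along the fingers, x is the direction in which the jaws open and shut, and the axes are right-handed (so a half turn about z gives the same grasp; the last joint's range is limited). The gripper opens to 91 mm and grips with 3 to 60 N. Pads are 32 mm wide; open, the fingers measure 118 mm over their backs; the gripper's body (76 mm by 178 mm) begins 60 mm behind the grasp point.
Start: joints at [1.264, 0.379, 1.734, -0, 1.028, -0.033], TCP at [189.281, 673.937, 238.932] pointing down, gripper open.
Joint ranges: [-2.77, 2.77], [-0.74, 2.19], [0, 2.66], [-1.06, 4.2], [0.31, 2.87], [-3.08, 3.08]. Speed limits (rad/s): [1.89, 1.89, 2.39, 3.14, 3.14, 3.14].

## Interface

Orientations are given as a rotation vector (axis times angle).
In Python, from rig import ctrl gives the robot as it stands.
- The arm moves only by the shell command python3 -m handwheel 'ROWS'. ROWS is JSON, a list of rows, each an object with "xyz": the shift along the tool's x, y, z in mm, a list of three; "rotation": the turn, a rotation vector about the tool's x, y, z in rad, a list of three; "jaw": the closure, from 0 (fully open) to 1 (shut). In form: [{"xyz": [x, y, z], "rotation": [rx, ry, rz], "jaw": jaw}, ...]. A call has 1 to 20 rows; each row shifts and turns the pose as measured when the row begins, along the tool's axes as they then stand; what a row does not reach is not made up. A row lasts 1/8 s, in which the tool goes at most 62.5 mm and 10.7 degrees, less where a joint would pass 70% of its speed; a pose out of reach is approached as far as the arm can. A call is refused whole if a number of a shift passes 62.5 or a number of a turn 0.188, either way. A call with a gripper value outside its range is refused whole. The fingers move at their own pace and stop on an object; the grip force is fixed at half the most. Time passes only in rows, so rows that do not move let the fingers close. It gives the time, the measured TCP pose, the force and the opening at its end, in the units of the state.
- ctrl.get_obs(): the state, without advancing time (a new reading comes with each control period).
- ctrl.capture(name): name is "scene" or "top" or "wrist"; returns a dict with "image" (400x640x3 uint8, red, green, blue), "fovy" (degrees; the focal length in pixels is half the picture's height over the tangent of half this angle, whatever the lens; pixels are square), "cx", "cy" (the principal point, pixels), "k1" (the pictures are not rectified: a ray, as slopes to the right and down, at radius r is drawn at 1 + k1 r^2 times it, then the intrinsics apply), "rvec" (rotation vector, rad) and "tvec" (3), from world to camera coordinates, as OpenCV has them; the wrist camera has in their place "tool_from_camera" (4x4, takes a point from camera to tool coordinates, whose origin is the TCP and whose axes are the tool frame's). Camera axes: x right, y down, z forward; pixel columns grow to the right and rows downward; lengths in mm; the calibration is good to about 2 mm. A picture is of the moment at which its call begins: read the wrist's pose just before it. There is no depth.
- ctrl.close_job(): hands the job in, once; it reports no verdict.
The state is a dict: "time": time; "joints": joint angles; "qvel": joint speeds; "joint_torque": joint torques, N m; "ee_pos": TCP position; "eef_rot": TCP orientation; "contact_force": force on the tool from outside, world axes, zero at the start; "ft_torque": the same for the moment, N m; "gripper_width": finger opening in mm.
Only numpy, scipy, OpenCV 4.12 (cv2) and the standard library are available. Lean on these libraries where they do the work, as an engineer would, in place of code of your own. Each camera call takes 0.05 s, during which the arm holds its last target.

## Working session

There is one attempt and no reset: what is moved stays moved. The work goes in short steps, Python scripts to look and compute and a shell command to move; the robot and the scene stay as the last step left them, time stands still between calls to the robot, and variables do not carry over. Pictures are saved under pics/ and viewed, and the job is handed in when it is done.

```bash
ls; mkdir -p pics; python3 - <<'E'
from rig import ctrl
import cv2
o=ctrl.get_obs(); print(o)
for n in ["scene","top","wrist"]:
    c=ctrl.capture(n); cv2.imwrite(f"pics/{n}0.png",c["image"][:,:,::-1])
    print({k:v for k,v in c.items() if k!="image"})
E
```

```text
pics
{'time': 0.0, 'joints': array([ 1.26372422e+00,  3.79414752e-01,  1.73474756e+00, -2.17864994e-05,
        1.02847126e+00, -3.33340559e-02]), 'qvel': array([-0.00096623, -0.00055106,  0.00176614, -0.00050298, -0.00073757,
        0.00034519]), 'joint_torque': array([ 4.13077923e-04, -7.63752794e+01, -4.34363294e+01,  6.51058042e-02,
        4.25986131e-02, -9.40384257e-05]), 'ee_pos': array([189.16113064, 673.59910089, 238.30035673]), 'eef_rot': array([ 2.50326298e+00,  1.89721039e+00, -1.31813279e-03]), 'contact_force': array([-0.22347844, -0.79375555, -0.48357525]), 'ft_torque': array([0.06075704, 0.05299502, 0.00701344]), 'gripper_width': 91.0505518647845}
{'fovy': 52.14780149219501, 'cx': 315.3277937879548, 'cy': 198.8102340243899, 'k1': 0.029720745602829075, 'rvec': array([ 1.06567403,  2.25638274, -1.11949204]), 'tvec': array([ 355.03147158, -139.19569159, 1155.57872901])}
{'fovy': 52.562787184667854, 'cx': 318.3951893356056, 'cy': 195.06255334849803, 'k1': -0.06932608957282965, 'rvec': array([ 2.13806528, -2.08463899,  0.19963837]), 'tvec': array([ -49.52369319,  497.92633532, 1036.29177002])}
{'fovy': 68.18890531650631, 'cx': 317.95103274262925, 'cy': 197.13859820536163, 'k1': -0.026928817514343218, 'tool_from_camera': array([[ 9.99999928e-01, -7.75212529e-05, -3.72619330e-04,
         1.98546229e-01],
       [ 1.77640553e-04,  9.60921612e-01,  2.76820564e-01,
        -7.78100432e+01],
       [ 3.36598490e-04, -2.76820610e-01,  9.60921556e-01,
        -1.47191191e+02],
       [ 0.00000000e+00,  0.00000000e+00,  0.00000000e+00,
         1.00000000e+00]])}
```

View pics/scene0.png

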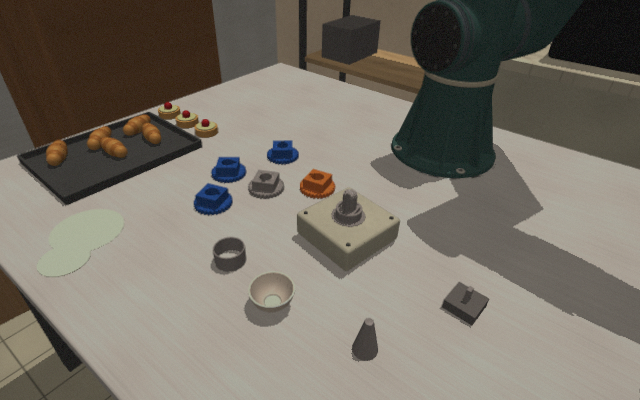

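View pics/top0.png

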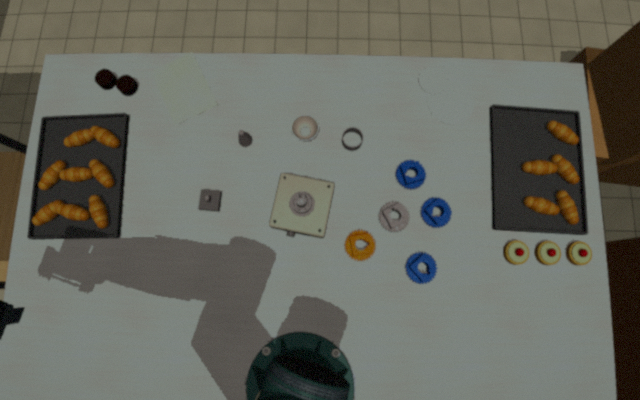

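View pics/wrist0.png

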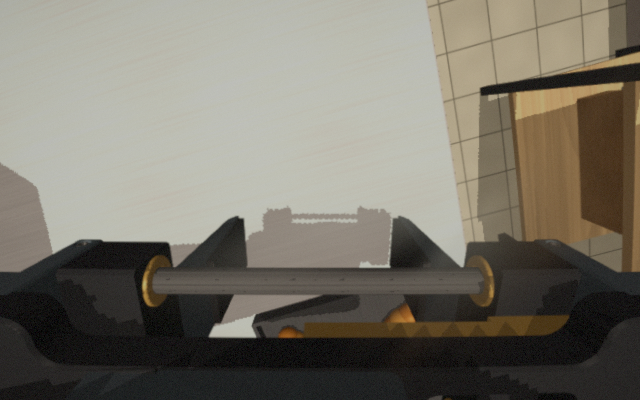

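The scene shows the drive (348,215), the grey gear (265,183) among blue and orange look-alikes, the key stand (466,300), the cone (366,338), the bowl (272,293) and the ring (229,254). In the top view the drive is at (302,204), the stand at (209,200) and the gear at (393,216).

```bash
cat > h.py <<'E'
import numpy as np, cv2
from scipy.spatial.transform import Rotation as R
from rig import ctrl
def cam(name):
    o=ctrl.get_obs(); c=ctrl.capture(name)
    im=c["image"]; f=im.shape[0]/2/np.tan(np.radians(c["fovy"])/2)
    if name=="wrist":
        T=np.eye(4); T[:3,:3]=R.from_rotvec(o["eef_rot"]).as_matrix(); T[:3,3]=o["ee_pos"]
        W=T@c["tool_from_camera"]
    else:
        W=np.eye(4); r=R.from_rotvec(c["rvec"]).as_matrix(); W[:3,:3]=r.T; W[:3,3]=-r.T@c["tvec"]
    return dict(im=im[:,:,::-1].copy(),f=f,cx=c["cx"],cy=c["cy"],k=c["k1"],W=W)
def ray(c,u,v):
    x=(u-c["cx"])/c["f"]; y=(v-c["cy"])/c["f"]
    rd=np.hypot(x,y); r=rd
    for _ in range(20): r=rd/(1+c["k"]*r*r)
    s=r/rd if rd>0 else 1
    d=c["W"][:3,:3]@np.array([x*s,y*s,1]); return c["W"][:3,3],d
def onz(c,u,v,z):
    p,d=ray(c,u,v); return p+d*(z-p[2])/d[2]
def proj(c,P):
    q=c["W"][:3,:3].T@(np.array(P,float)-c["W"][:3,3]); x,y=q[:2]/q[2]; s=1+c["k"]*(x*x+y*y)
    return np.array([c["cx"]+c["f"]*x*s,c["cy"]+c["f"]*y*s])
def tri(c1,p1,c2,p2):
    a,d=ray(c1,*p1); b,e=ray(c2,*p2)
    d/=np.linalg.norm(d); e/=np.linalg.norm(e)
    t=np.linalg.lstsq(np.array([d,-e]).T,b-a,rcond=None)[0]
    P,Q=a+t[0]*d,b+t[1]*e; return (P+Q)/2,np.linalg.norm(P-Q)
def crop(c,x0,y0,x1,y1,s,name):
    cv2.imwrite("pics/"+name,cv2.resize(c["im"][y0:y1,x0:x1],None,fx=s,fy=s,interpolation=cv2.INTER_CUBIC))
def tool():
    o=ctrl.get_obs(); return o["ee_pos"],R.from_rotvec(o["eef_rot"]).as_matrix(),o
E
python3 - <<'E'
from h import *
c=cam("top"); s=cam("scene")
crop(c,190,160,420,290,3,"t1.png"); crop(s,240,160,500,330,3,"s1.png")
print(c["W"][:3,3],s["W"][:3,3])
for n,p,z in [("shaft",(301,202),116),("stand",(209,200),20),("gear",(393,216),34),("mould",(245,138),0),("bowl",(305,128),20),("ring",(352,138),17)]: print(n,onz(c,*p,z).round(1))
print(onz(s,349,191,116),onz(s,466,300,20))
E
```

```text
[ 283.96138249  -51.55481859 1113.99815895] [1016.60917522  348.05777403  571.09242343]
shaft [466.8   5.3 116. ]
stand [483.7 266.1  20. ]
gear [ 449.5 -239.2   34. ]
mould [672.9 181.3   0. ]
bowl [699.6   6.9  20. ]
ring [ 673.7 -127.8   17. ]
[473.20638463   5.17996425 116.        ] [491.29844884 268.89507089  20.        ]
```

View pics/t1.png

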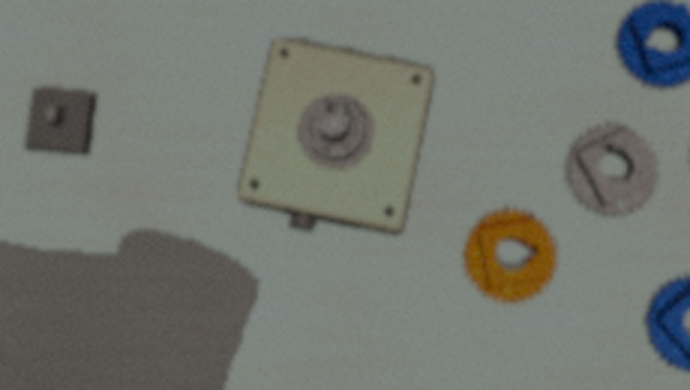

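View pics/s1.png

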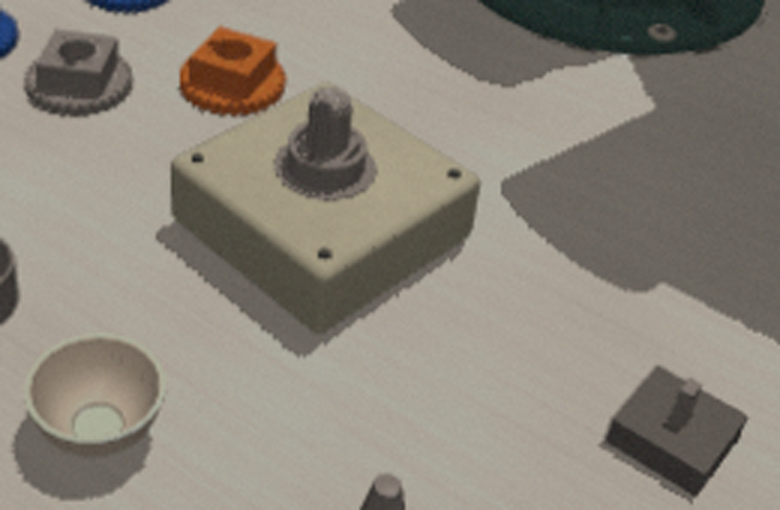

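Both views agree within about 6 mm on the shaft (≈470,5) and the stand (≈487,268). I'll go over the stand to look with the wrist camera.

```bash
python3 -m handwheel '[{"xyz":[-31,40,4],"rotation":[0,0,0],"jaw":0},{"xyz":[-31,40,4],"rotation":[0,0,0],"jaw":0},{"xyz":[-31,40,4],"rotation":[0,0,0],"jaw":0},{"xyz":[-31,40,4],"rotation":[0,0,0],"jaw":0},{"xyz":[-31,40,4],"rotation":[0,0,0],"jaw":0},{"xyz":[-31,40,4],"rotation":[0,0,0],"jaw":0},{"xyz":[-31,40,4],"rotation":[0,0,0],"jaw":0},{"xyz":[-31,40,4],"rotation":[0,0,0],"jaw":0},{"xyz":[-31,40,4],"rotation":[0,0,0],"jaw":0},{"xyz":[-31,37,4],"rotation":[0,0,0],"jaw":0},{"xyz":[0,0,0],"rotation":[0,0,0],"jaw":0}]'
python3 - <<'E'
from h import *
p,M,o=tool(); print(p,M[:,0],o["time"])
c=cam("wrist"); cv2.imwrite("pics/w1.png",c["im"]); 
print(proj(c,[487,268,46]))
E
```

```text
time: 1.62
ee_pos: [496.5, 256.0, 197.8]
eef_rot: [-2.502, -1.9, -0.004]
contact_force: [-0.5, 0.7, 0.0]
gripper_width: 91.3
[496.45873078 256.0357247  197.77557633] [0.26868124 0.96322725 0.00191011] 1.625
[326.27456896 177.77537454]
```

View pics/w1.png

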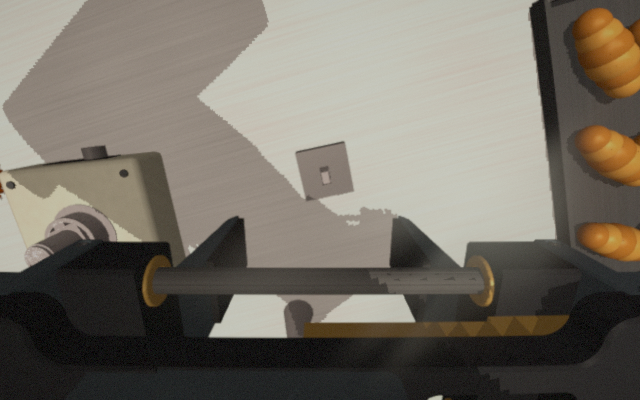

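The stand is at (324,171) with the key's top at about (325,172). The drive is at lower left. Next I'll enlarge the stand and fit it.

```bash
python3 - <<'E'
from h import *
c=cam("wrist"); crop(c,285,130,365,210,7,"w1c.png")
g=cv2.cvtColor(c["im"],cv2.COLOR_BGR2GRAY)
m=((g<115)*255).astype(np.uint8)[130:215,280:370]
n,l,st,ce=cv2.connectedComponentsWithStats(m); print(st,ce+[280,130])
print(g[160:195,312:340:2])
E
```

```text
[[   0    0   90   85 7430]
 [  15   13   48   11   96]
 [  38   37   11    7   57]
 [  48   46    3    3    5]
 [  41   53    6    3    8]
 [  50   52    1    1    1]
 [  48   54    1    1    1]
 [  25   65   11    7   52]] [[324.68707941 172.12584118]
 [319.04166667 147.88541667]
 [323.         169.75438596]
 [329.         177.        ]
 [322.875      184.625     ]
 [330.         182.        ]
 [328.         184.        ]
 [309.13461538 198.15384615]]
[[129 128 128 127 127 128 126 127 129 128 124 126 125 124]
 [128 126 129 126 127 125 128 126 130 126 124 127 124 124]
 [127 128 127 130 129 126 125 126 128 126 125 127 125 124]
 [129 128 128 130 126 125 127 125 126 126 126 126 126 125]
 [126 129 127 128 126 127 127 127 128 126 124 125 123 127]
 [125 125 128 126 128 123 125 128 124 123 127 128 126 125]
 [126 126 126 126 125 127 118 115 123 126 124 124 125 123]
 [125 128 127 121 115 113 101  91 121 125 123 124 125 125]
 [125 127 126 115  92  90  86  83 116 127 126 125 124 124]
 [126 127 124 112  86  85  85  80 118 125 126 127 125 125]
 [126 126 127 110  81  85  80  80 121 122 125 124 12
[... 723 characters left out ...]
4 124 125 123 131 155 149 137 115 123 126 123 123]
 [123 126 124 124 120 118 133 122 112 120 123 125 122 124]
 [125 124 124 125 122 108 110 114 120 123 124 121 122 125]
 [124 125 124 125 124 123 122 124 126 125 123 123 123 122]
 [124 124 127 124 123 120 126 124 125 121 124 122 124 123]
 [125 125 126 122 123 122 124 124 125 121 122 121 124 123]
 [124 123 125 125 122 122 122 126 123 123 124 122 123 122]
 [124 123 124 122 121 123 123 124 124 123 124 124 123 126]
 [124 124 123 123 123 123 124 122 121 122 123 124 121 125]
 [123 122 126 124 121 123 125 122 122 125 124 122 124 123]
 [124 123 123 123 124 126 123 122 121 123 121 120 124 124]
 [122 125 122 123 122 123 123 124 123 121 122 127 127 128]]
```

View pics/w1c.png

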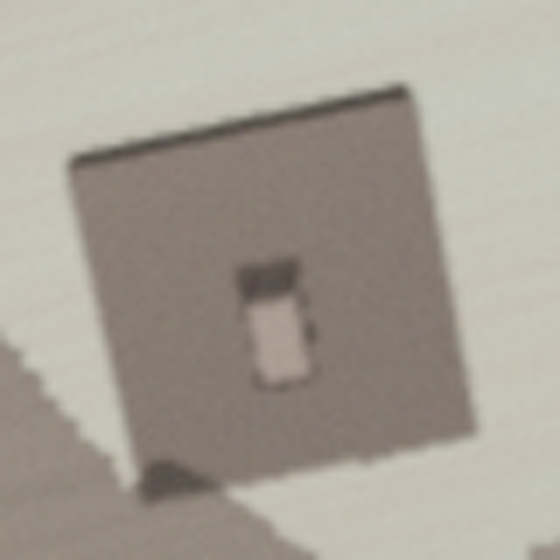

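```bash
python3 - <<'E'
from h import *
c=cam("wrist"); p,M,o=tool()
q=lambda u,v:(285+u/7-.43,130+v/7-.43)
C=np.array([onz(c,*q(*a),20)[:2] for a in [(72,162),(408,92),(476,430),(142,498)]]); print(C, np.linalg.norm(np.diff(C,axis=0),axis=1),C.mean(0))
k=onz(c,*q(280,342),46); print("key",k)
d=(C[3]-C[0]+C[2]-C[1]); a=np.arctan2(d[1],d[0]); print("long axis angle",a,"tool y",np.arctan2(M[1,1],M[0,1]))
for z in (46,): print("delta tool",M.T@(np.append(C.mean(0),46)-p),M.T@(k-p))
E
```

```text
[[455.14709316 243.28030795]
 [458.68551259 296.75290077]
 [514.40760768 294.10610422]
 [510.97317606 238.51935033]] [53.58953811 55.78492101 55.69275113] [484.80334737 268.16466582]
key [486.0209497  268.10492594  46.        ]
long axis angle -0.06631119739493033 tool y -0.2690250878740814
delta tool [  6.2018021  -12.54426319 152.04038566] [  6.46783573 -11.3545799  152.04239817]
```

```bash
python3 -m handwheel '[{"xyz":[6.4,-11.6,0],"rotation":[0,0,-0.1],"jaw":0},{"xyz":[0,0,40],"rotation":[0,0,-0.103],"jaw":0},{"xyz":[0,0,40],"rotation":[0,0,0],"jaw":0.4},{"xyz":[0,0,0],"rotation":[0,0,0],"jaw":0.4}]'
python3 - <<'E'
from h import *
p,M,o=tool(); c=cam("wrist"); cv2.imwrite("pics/w2.png",c["im"])
print(p,np.arctan2(M[1,1],M[0,1]),M[:,2],proj(c,[486,268,46]),o["gripper_width"])
E
```

```text
time: 2.28
ee_pos: [483.5, 273.0, 117.8]
eef_rot: [2.28, 2.161, 0.008]
contact_force: [0.1, -0.4, 0.6]
gripper_width: 74.3
[483.51941561 273.04095676 117.79675521] -0.053229684363050846 [ 0.00397592  0.00340439 -0.9999863 ] [311.39733271 218.10530102] 74.27854023644007
```

View pics/w2.png

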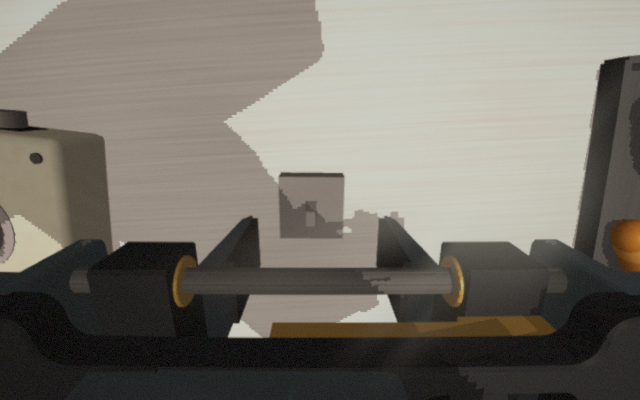

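Key at (311,215), where I predicted it. I'll descend and grip its top 11 mm.

```bash
python3 -m handwheel '[{"xyz":[-4.8,2.7,20],"rotation":[0,0,0.013],"jaw":0.6},{"xyz":[0,0,37.5],"rotation":[0,0,0],"jaw":0.8},{"xyz":[0,0,0],"rotation":[0,0,0],"jaw":0.85}]'
python3 - <<'E'
from h import *
p,M,o=tool(); c=cam("wrist"); cv2.imwrite("pics/w3.png",c["im"])
print(p,np.arctan2(M[1,1],M[0,1]),M[:,2],proj(c,[486,268,46]),o["gripper_width"])
E
```

```text
time: 2.7
ee_pos: [489.5, 270.2, 63.5]
eef_rot: [2.293, 2.144, 0.02]
contact_force: [-0.5, 0.3, 0.4]
gripper_width: 40.2
[489.46531724 270.23230384  63.52628461] -0.06707409275784218 [ 0.01119332  0.00704687 -0.99991252] [313.6073435  239.75241088] 40.22026096850952
```

View pics/w3.png

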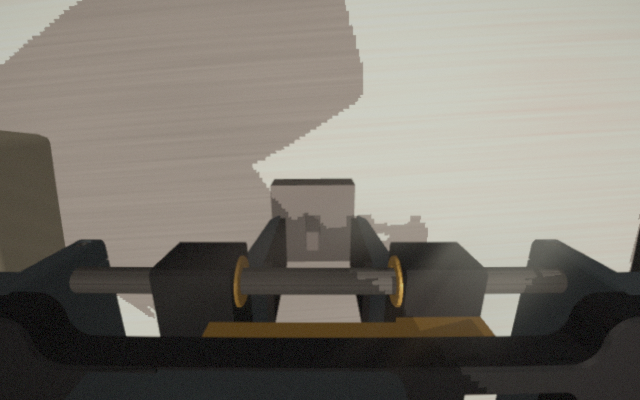

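```bash
cat >> h.py <<'E'
def go(xyz,xang):
    """tool-frame delta to a tool-down pose with tool x at world angle xang"""
    p,M,o=tool(); c,s=np.cos(xang),np.sin(xang)
    G=np.array([[c,s,0],[s,-c,0],[0,0,-1.]])
    print("t",o["time"],"p",p.round(2),"xang",round(float(np.arctan2(M[1,0],M[0,0])),4),"F",np.round(o["contact_force"],1),"w",round(o["gripper_width"],1))
    print("d",(M.T@(np.array(xyz)-p)).round(2),"r",R.from_matrix(M.T@G).as_rotvec().round(4))
E
python3 -c "
from h import *
go([486,268.1,60],1.5045)"
```

```text
t 2.75 p [490.44 270.74  65.  ] xang 1.5039 F [0.5 1.  0.7] w 36.1
d [-2.97 -4.31  4.92] r [ 0.0126 -0.0089 -0.0007]
```

```bash
python3 -m handwheel '[{"xyz":[-3,-4.3,5],"rotation":[0.012,-0.009,0],"jaw":0.85},{"xyz":[0,0,0],"rotation":[0,0,0],"jaw":0.85}]'; python3 -c "
from h import *
go([486,268.1,60],1.5045)"
```

```text
time: 3.0
ee_pos: [486.9, 268.4, 62.0]
eef_rot: [2.294, 2.145, 0.003]
contact_force: [-0.1, -0.4, -0.6]
gripper_width: 15.8
t 3.0 p [486.94 268.38  62.  ] xang 1.5035 F [-0.1 -0.4 -0.6] w 15.8
d [-0.35 -0.92  2.  ] r [ 0.0023 -0.0008 -0.001 ]
```

```bash
python3 -m handwheel '[{"xyz":[-0.3,-0.9,2],"rotation":[0.002,0,0],"jaw":0.85},{"xyz":[0,0,0],"rotation":[0,0,0],"jaw":0.95},{"xyz":[0,0,0],"rotation":[0,0,0],"jaw":1},{"xyz":[0,0,0],"rotation":[0,0,0],"jaw":1}]'; python3 -c "
from h import *
go([486,268.1,60],1.5045)"
```

```text
time: 3.5
ee_pos: [486.6, 268.5, 61.2]
eef_rot: [2.295, 2.145, 0.004]
contact_force: [-0.1, 0.3, -0.3]
gripper_width: 7.6
t 3.5 p [486.61 268.45  61.24] xang 1.5034 F [-0.1  0.3 -0.3] w 7.6
d [-0.39 -0.58  1.23] r [ 0.0019 -0.0018 -0.0011]
```

Key gripped (7.6 mm opening). I'll lift it, go over to the drive, and turn so the wrist camera looks at the slot from outside.

```bash
python3 -m handwheel '[{"xyz":[0,0,-10],"rotation":[0,0,0],"jaw":1},{"xyz":[0,0,-45],"rotation":[0,0,0],"jaw":1},{"xyz":[0,0,-55],"rotation":[0,0,0],"jaw":1},{"xyz":[0,0,-50],"rotation":[0,0,0],"jaw":1},{"xyz":[-53,9,0],"rotation":[0,0,0],"jaw":1},{"xyz":[-53,9,0],"rotation":[0,0,0],"jaw":1},{"xyz":[-53,9,0],"rotation":[0,0,0],"jaw":1},{"xyz":[-53,9,0],"rotation":[0,0,0],"jaw":1},{"xyz":[-53,9,0],"rotation":[0,0,0],"jaw":1},{"xyz":[0,0,0],"rotation":[0,0,0.18],"jaw":1},{"xyz":[0,0,0],"rotation":[0,0,0.18],"jaw":1},{"xyz":[0,0,0],"rotation":[0,0,0.18],"jaw":1},{"xyz":[0,0,0],"rotation":[0,0,0.18],"jaw":1},{"xyz":[0,0,0],"rotation":[0,0,0.18],"jaw":1},{"xyz":[0,0,0],"rotation":[0,0,0.18],"jaw":1},{"xyz":[0,0,0],"rotation":[0,0,0.18],"jaw":1},{"xyz":[0,0,0],"rotation":[0,0,0.18],"jaw":1},{"xyz":[0,0,0],"rotation":[0,0,0.18],"jaw":1}]'; python3 -c "
from h import *
go([515,0,220],-1.6)"
```

```text
time: 5.75
ee_pos: [514.1, -8.1, 238.8]
eef_rot: [-3.128, 0.261, -0.02]
contact_force: [-0.0, 0.2, -0.6]
gripper_width: 7.6
t 5.75 p [514.1   -8.13 238.82] xang -0.1668 F [-0.   0.2 -0.6] w 7.6
d [-0.69 -8.1  18.84] r [-0.0121 -0.0075  1.4332]
```

```bash
python3 -m handwheel '[{"xyz":[0,-8,4],"rotation":[-0.012,-0.008,0.18],"jaw":1},{"xyz":[0,0,2],"rotation":[0,0,0.18],"jaw":1},{"xyz":[0,0,2],"rotation":[0,0,0.18],"jaw":1},{"xyz":[0,0,2],"rotation":[0,0,0.18],"jaw":1},{"xyz":[0,0,2],"rotation":[0,0,0.18],"jaw":1},{"xyz":[0,0,2],"rotation":[0,0,0.18],"jaw":1},{"xyz":[0,0,2],"rotation":[0,0,0.18],"jaw":1},{"xyz":[0,0,2],"rotation":[0,0,0.17],"jaw":1},{"xyz":[0,0,0],"rotation":[0,0,0],"jaw":1}]'; python3 -c "
from h import *
go([515,0,220],-1.6)
c=cam('wrist'); cv2.imwrite('pics/w4.png',c['im']); print(proj(c,[470,5,116]))"
```

```text
time: 6.88
ee_pos: [514.9, -0.0, 226.0]
eef_rot: [2.136, -2.301, 0.016]
contact_force: [0.1, -0.3, -0.4]
gripper_width: 7.6
t 6.875 p [ 5.1492e+02 -3.0000e-02  2.2603e+02] xang -1.645 F [ 0.1 -0.3 -0.4] w 7.6
d [-0.08 -0.04  6.03] r [-0.0062 -0.0081 -0.045 ]
[315.29122035 248.32311627]
```

View pics/w4.png

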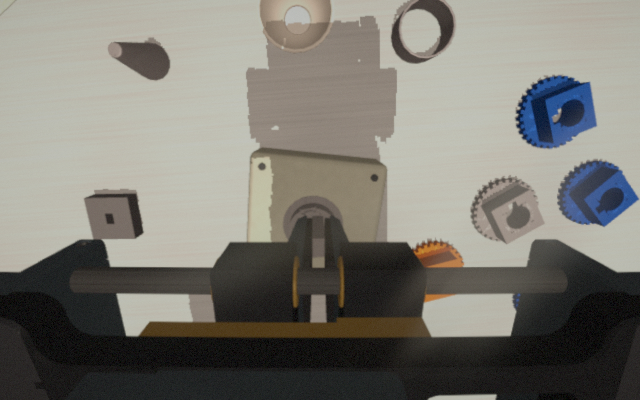

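The wrist view shows the housing and pocket at (318,215), with the shaft hidden behind the fingers. The grey gear is at (513,215). I'll shift towards the base so the shaft's top comes clear of the fingers.

```bash
python3 -m handwheel '[{"xyz":[-4,35,5],"rotation":[-0.006,-0.008,-0.02],"jaw":1},{"xyz":[0,37,5],"rotation":[0,0,-0.02],"jaw":1},{"xyz":[0,0,5],"rotation":[0,0,0],"jaw":1},{"xyz":[0,0,0],"rotation":[0,0,0],"jaw":1}]'; python3 -c "
from h import *
go([443,5,210],-1.6)
c=cam('wrist'); cv2.imwrite('pics/w5.png',c['im']); print(proj(c,[470,5,116]))
crop(c,270,120,370,220,6,'w5c.png')"
```

```text
time: 7.42
ee_pos: [442.6, 8.3, 211.9]
eef_rot: [-2.203, 2.237, -0.003]
contact_force: [0.4, 0.5, 0.7]
gripper_width: 7.2
t 7.425 p [442.64   8.34 211.86] xang -1.5862 F [0.4 0.5 0.7] w 7.2
d [ 3.33 -0.41  1.86] r [-0.0027  0.0002  0.0138]
[321.43122387 176.17517666]
```

View pics/w5.png

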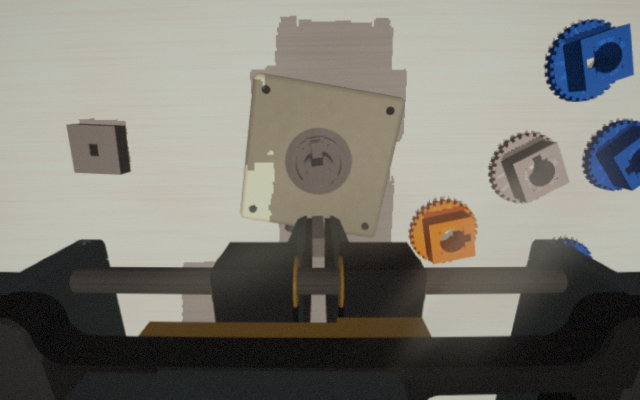

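View pics/w5c.png

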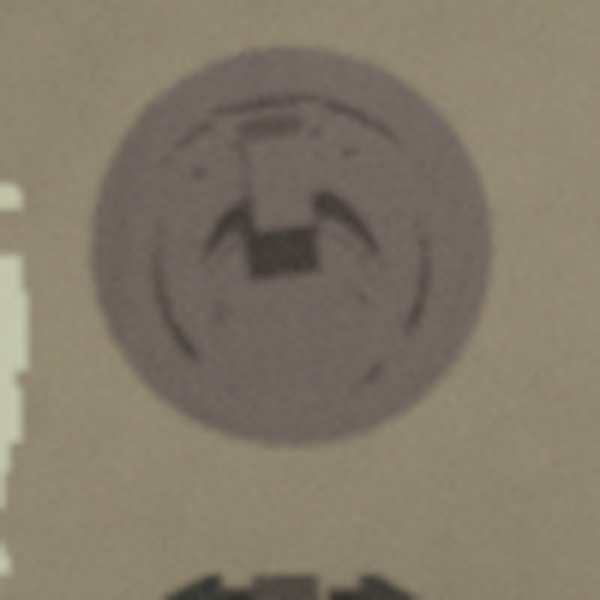

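The shaft's top slot is plain: the top edge of its floor runs from crop (251,278) to (320,270), and the collar circle is centred near (291,245). I'll convert these and cross-check.

```bash
cat > m.py <<'E'
from h import *
E
python3 - <<'E'
from h import *
c=cam("wrist"); p,M,o=tool(); print(p,np.arctan2(M[1,0],M[0,0]))
crop(c,270,120,370,240,5,'w6c.png')
q=lambda u,v:(270+u/6-.42,120+v/6-.42)
a=onz(c,*q(251,278),116)[:2];b=onz(c,*q(320,270),116)[:2]
t=(b-a)/np.linalg.norm(b-a); n=np.array([-t[1],t[0]]); print("edge",a,b,"len",np.linalg.norm(b-a),"slot ang",np.arctan2(n[1],n[0]))
print("axis",(a+b)/2-5.6*n)
g=cv2.cvtColor(c["im"],cv2.COLOR_BGR2HSV)
# collar circle
ang=[]
for u,v in [(92,245),(492,245),(291,45),(291,447)]:
    P=onz(c,*q(u,v),80); ang.append(P[:2]); 
ang=np.array(ang); print(ang,"collar",[(ang[0]+ang[1])/2,(ang[2]+ang[3])/2],np.linalg.norm(ang[0]-ang[1]),np.linalg.norm(ang[2]-ang[3]))
for h in ((265,73),(403,98),(250,72)): print(onz(c,*h,60))
for s in(-1,1): print("foot pred",proj(c,p+M@np.array([0,6*s,55.2])), proj(c,p+M@np.array([4,6*s,55.2])))
E
```

```text
[442.88670929   8.31946223 211.92870018] -1.5871919408613178
edge [478.91548276  13.21453852] [479.88160006   3.63973891] len 9.623417804213629 slot ang 0.10056173217817935
axis [473.82683301   7.86494168]
[[478.35500172  39.17302227]
 [477.3475933  -24.16150605]
 [508.74389038   7.17786201]
 [444.6927859    8.18781349]] collar [array([477.85129751,   7.50575811]), array([476.71833814,   7.68283775])] 63.342539806047796 64.05906639343452
[558.7197815  56.5763084  60.       ]
[534.16520771 -75.30146481  60.        ]
[559.89306961  70.72494937  60.        ]
foot pred [317.9939895  216.21274818] [323.50033991 216.21457869]
foot pred [317.98497854 231.54699354] [323.40610952 231.54852236]
```

View pics/w6c.png

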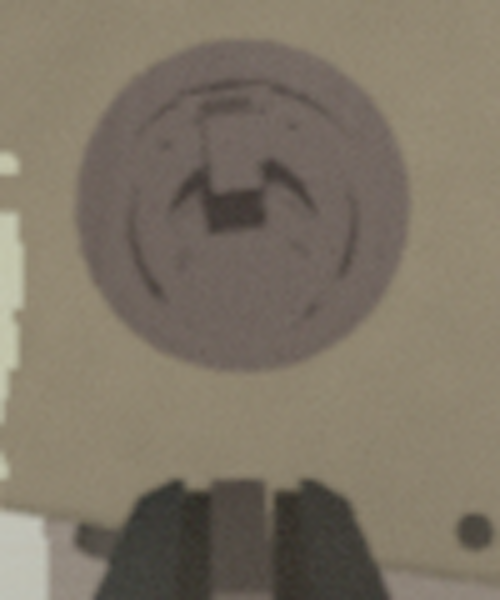

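Cross-checks: the held key's foot is drawn where predicted, to under 0.5 px. The slot width comes out at 9.6 mm (10 given), the axis at about (473.8, 7.9) and the slot angle at about 0.10 rad. For a closer look I'll bring the key's foot just over the shaft, behind the slot.

```bash
python3 -c "
from h import *
go([458,6.3,183],-1.47)"; python3 -m handwheel '[{"xyz":[1.8,-15,0],"rotation":[0,0,-0.117],"jaw":1},{"xyz":[0,0,15],"rotation":[0,0,0],"jaw":1},{"xyz":[0,0,13],"rotation":[0,0,0],"jaw":1},{"xyz":[0,0,0],"rotation":[0,0,0],"jaw":1}]'; python3 -c "
from h import *
go([487.2,9.2,176],-1.47)
c=cam('wrist'); crop(c,270,140,370,260,5,'w7c.png')"
```

```text
t 7.525 p [442.89   8.32 211.93] xang -1.5872 F [-0.4 -0.5 -0.6] w 7.5
d [  1.78 -15.07  28.97] r [-0.0027  0.     -0.1172]
time: 8.02
ee_pos: [458.9, 6.2, 181.8]
eef_rot: [-2.329, 2.107, -0.002]
contact_force: [0.3, 0.8, -0.6]
gripper_width: 7.4
t 8.025 p [458.85   6.18 181.75] xang -1.4709 F [ 0.3  0.8 -0.6] w 7.4
d [ -0.18 -28.5    5.81] r [-0.0019 -0.     -0.0009]
```

View pics/w7c.png

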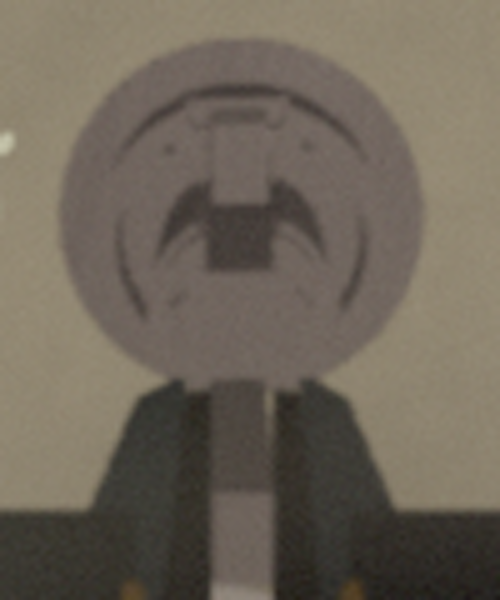

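The slot floor edge is level in the image, from (207,270) to (272,271), so the yaw is right. The slot's centre, at 239.5, lines up with the key, at 240.5. Next I'll compute the radial travel.

```bash
python3 - <<'E'
from h import *
c=cam("wrist"); p,M,o=tool(); print(p)
q=lambda u,v:(270+u/5-.4,140+v/5-.4)
T=lambda P:(M.T@(P-p)).round(2)
print("floor edge",T(onz(c,*q(207,270.5),116)),T(onz(c,*q(272,270.5),116)))
print("shaft rear?",T(onz(c,*q(240,380),125)))
print("pocket outer",T(onz(c,*q(240,110),80)))
print("foot",T(onz(c,*q(211,381),p[2]-55.2)),T(onz(c,*q(270,381),p[2]-55.2)))
go([487.2,9.2,176],-1.47)
E
```

```text
[459.40378061   6.19367422 182.80465243]
floor edge [ -5.2  -19.68  66.87] [  4.54 -19.67  66.87]
shaft rear? [-0.26 -5.51 57.82]
pocket outer [ -0.27 -38.01 102.93]
foot [-4.45 -6.29 55.22] [ 4.09 -6.28 55.22]
t 8.125 p [459.4    6.19 182.8 ] xang -1.4703 F [-0.   0.4 -0.7] w 7.3
d [ -0.2  -27.93   6.9 ] r [-0.0034 -0.0002 -0.0003]
```

```bash
python3 -m handwheel '[{"xyz":[-0.2,-14,0],"rotation":[-0.003,0,0],"jaw":1},{"xyz":[0,-13.5,0],"rotation":[0,0,0],"jaw":1},{"xyz":[0,0,0],"rotation":[0,0,0],"jaw":1},{"xyz":[0,0,3],"rotation":[0,0,0],"jaw":1},{"xyz":[0,0,0],"rotation":[0,0,0],"jaw":1}]'; python3 -c "
from h import *
go([459.4+27.5,6.19+2.9,176],-1.47)
c=cam('wrist'); crop(c,270,140,370,260,5,'w8c.png')"
```

```text
time: 8.75
ee_pos: [489.5, 9.5, 180.6]
eef_rot: [-2.329, 2.107, -0.003]
contact_force: [-0.8, -0.4, -0.5]
gripper_width: 7.4
t 8.75 p [489.52   9.45 180.56] xang -1.471 F [-0.8 -0.4 -0.5] w 7.4
d [0.1  2.65 4.55] r [-0.0019 -0.0004 -0.001 ]
```

View pics/w8c.png

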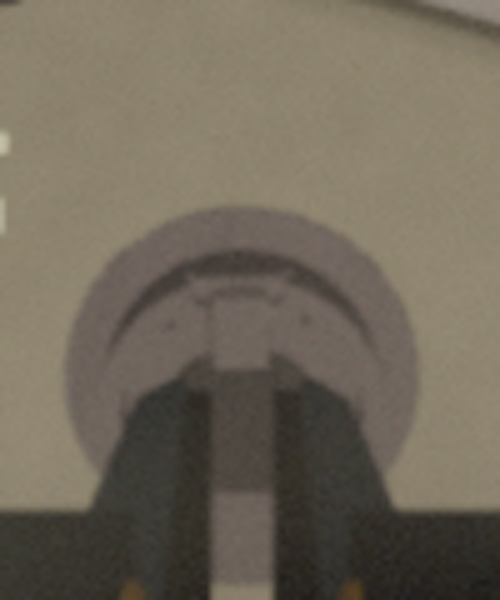

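```bash
python3 -m handwheel '[{"xyz":[-0.15,2.5,0],"rotation":[-0.002,0,0],"jaw":1},{"xyz":[0,0,3],"rotation":[0,0,0],"jaw":1},{"xyz":[0,0,2],"rotation":[0,0,0],"jaw":1},{"xyz":[0,0,0],"rotation":[0,0,0],"jaw":1}]'; python3 -c "
from h import *
go([459.4+27.5,6.19+2.9,175],-1.47)"
```

```text
time: 9.3
ee_pos: [486.4, 9.3, 175.4]
eef_rot: [2.329, -2.108, 0.0]
contact_force: [-0.6, -0.3, -0.4]
gripper_width: 7.7
t 9.3 p [486.4    9.27 175.35] xang -1.4711 F [-0.6 -0.3 -0.4] w 7.7
d [ 0.22 -0.48  0.35] r [ 0.0002 -0.0005 -0.0011]
```

```bash
python3 -m handwheel '[{"xyz":[0,-0.4,2],"rotation":[0,0,0],"jaw":1},{"xyz":[0,0,1.5],"rotation":[0,0,0],"jaw":1},{"xyz":[0,0,1.5],"rotation":[0,0,0],"jaw":1},{"xyz":[0,0,1.5],"rotation":[0,0,0],"jaw":1}]'; python3 -c "
from h import *
go([459.4+27.5,6.19+2.9,170],-1.47)"
```

```text
time: 9.8
ee_pos: [486.9, 9.3, 168.5]
eef_rot: [2.329, -2.108, 0.001]
contact_force: [-0.5, -0.7, -0.4]
gripper_width: 7.3
t 9.8 p [486.95   9.3  168.49] xang -1.4712 F [-0.5 -0.7 -0.4] w 7.3
d [ 0.2   0.07 -1.51] r [ 0.     -0.0005 -0.0012]
```

The foot is 2.7 mm below the shaft's top with no contact force, so it has entered. Continuing down.

```bash
python3 -m handwheel '[{"xyz":[0,0,2],"rotation":[0,0,0],"jaw":1},{"xyz":[0,0,2],"rotation":[0,0,0],"jaw":1},{"xyz":[0,0,2],"rotation":[0,0,0],"jaw":1}]';python3 -m handwheel '[{"xyz":[0,0,2],"rotation":[0,0,0],"jaw":1},{"xyz":[0,0,2],"rotation":[0,0,0],"jaw":1},{"xyz":[0,0,0],"rotation":[0,0,0],"jaw":1}]'; python3 -c "
from h import *
go([459.4+27.5,6.19+2.9,150],-1.47)
c=cam('wrist'); crop(c,270,140,370,260,5,'w9c.png')"
```

```text
time: 10.18
ee_pos: [487.0, 9.3, 162.1]
eef_rot: [2.329, -2.108, 0.001]
contact_force: [0.0, 0.0, 0.3]
gripper_width: 7.4
time: 10.55
ee_pos: [486.9, 9.3, 157.6]
eef_rot: [2.329, -2.108, 0.0]
contact_force: [0.5, -0.8, -0.0]
gripper_width: 7.3
t 10.55 p [486.87   9.32 157.59] xang -1.4711 F [ 0.5 -0.8 -0. ] w 7.3
d [ 0.23 -0.01  7.59] r [ 0.0003 -0.0004 -0.0011]
```

View pics/w9c.png

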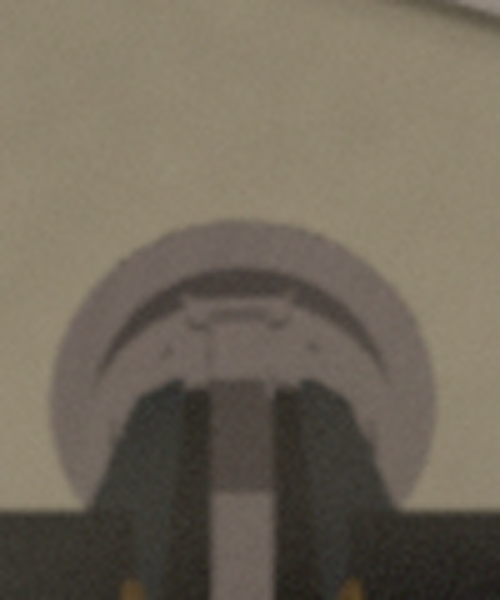

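The key stands in the slot, lined up with the pocket mouth at (240,315). Lowering until the fingertips nearly touch the shaft's top.

```bash
python3 -m handwheel '[{"xyz":[0,0,2.5],"rotation":[0,0,0],"jaw":1},{"xyz":[0,0,2.5],"rotation":[0,0,0],"jaw":1},{"xyz":[0,0,2.5],"rotation":[0,0,0],"jaw":1},{"xyz":[0,0,2],"rotation":[0,0,0],"jaw":1},{"xyz":[0,0,1.5],"rotation":[0,0,0],"jaw":1},{"xyz":[0,0,0],"rotation":[0,0,0],"jaw":1}]'; python3 -c "
from h import *
go([459.4+27.5,6.19+2.9,143.5],-1.47)"
```

```text
time: 11.35
ee_pos: [486.9, 9.3, 145.9]
eef_rot: [2.329, -2.108, 0.0]
contact_force: [-0.2, 0.3, -0.5]
gripper_width: 7.2
t 11.35 p [486.93   9.31 145.88] xang -1.471 F [-0.2  0.3 -0.5] w 7.2
d [0.22 0.06 2.38] r [ 0.0002 -0.0005 -0.001 ]
```

```bash
python3 -m handwheel '[{"xyz":[0,0,2.3],"rotation":[0,0,0],"jaw":1},{"xyz":[0,0,0],"rotation":[0,0,0],"jaw":1},{"xyz":[0,0,0],"rotation":[0,0,0],"jaw":0.88},{"xyz":[0,0,0],"rotation":[0,0,0],"jaw":0.85},{"xyz":[0,0,0],"rotation":[0,0,0],"jaw":0.85}]'; python3 -c "
from h import *
go([459.4+27.5,6.19+2.9,143.5],-1.47)
c=cam('wrist'); crop(c,270,140,370,260,5,'w10c.png')"
```

```text
time: 11.98
ee_pos: [487.1, 9.3, 143.7]
eef_rot: [2.329, -2.108, 0.001]
contact_force: [-0.0, -0.2, -0.0]
gripper_width: 13.7
t 11.975 p [487.12   9.31 143.67] xang -1.4711 F [-0.  -0.2 -0. ] w 13.7
d [0.2  0.24 0.17] r [-0.0003 -0.0005 -0.0011]
```

View pics/w10c.png

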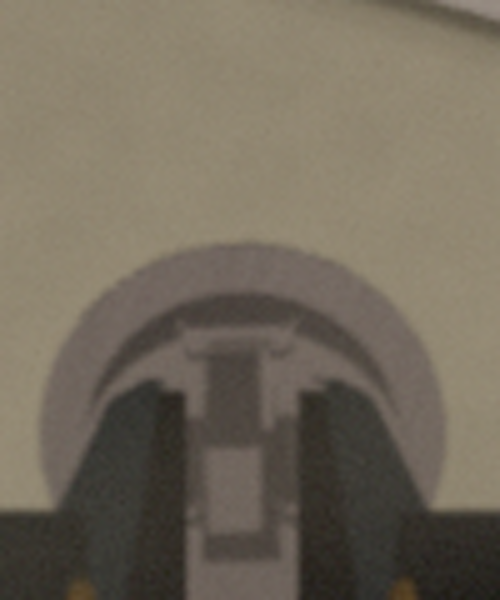

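The key has dropped away from the jaws, with its top face at (233,488). I'll open, lift and verify.

```bash
python3 -m handwheel '[{"xyz":[0,0,-8],"rotation":[0,0,0],"jaw":0.85},{"xyz":[0,0,-30],"rotation":[0,0,0],"jaw":0.5},{"xyz":[0,25,-25],"rotation":[0,0,0],"jaw":0},{"xyz":[0,15,0],"rotation":[0,0,0],"jaw":0},{"xyz":[0,0,0],"rotation":[0,0,0],"jaw":0}]'; python3 -c "
from h import *
p,M,o=tool();print(p)
c=cam('wrist'); crop(c,270,130,370,230,6,'w11c.png')
n=np.array([np.cos(.1),np.sin(.1)]);ax=np.array([473.8,7.9])
for z in(110,116): print(z,[((proj(c,[*(ax+n*r+np.array([-n[1],n[0]])*s),z])-[270,130]+.42)*6).round() for r in(7.5,19.5) for s in(-4,4)])
"
```

```text
time: 12.65
ee_pos: [446.4, 5.2, 209.5]
eef_rot: [-2.329, 2.108, -0.002]
contact_force: [0.3, 0.5, -0.1]
gripper_width: 50.9
[446.44683779   5.23554982 209.51140061]
110 [array([318., 220.]), array([261., 220.]), array([318., 135.]), array([261., 135.])]
116 [array([319., 228.]), array([261., 228.]), array([319., 140.]), array([260., 140.])]
```

View pics/w11c.png

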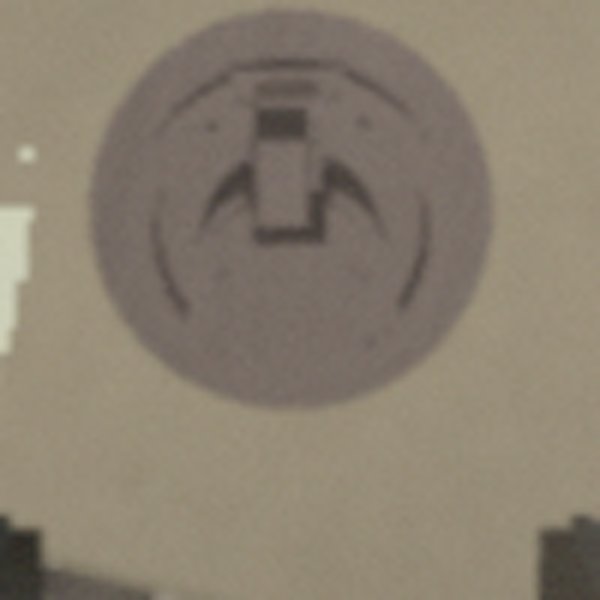

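```bash
python3 -c "
from h import *
c=cam('scene'); crop(c,310,170,390,240,8,'s2c.png')
n=np.array([np.cos(.1),np.sin(.1)]);ax=np.array([473.8,7.9])
g=lambda r,s,z:((proj(c,[*(ax+n*r+np.array([-n[1],n[0]])*s),z])-[310,170]+.44)*8).round()
print([g(r,s,110) for r in (7.5,19.5) for s in(-4,4)]); print([g(r,s,116) for r in (7.5,19.5) for s in(-4,4)]); print(g(0,0,116),g(26,0,80),g(19.5,4,80))
"
```

```text
[array([292., 207.]), array([321., 218.]), array([267., 231.]), array([296., 243.])]
[array([293., 186.]), array([323., 198.]), array([268., 211.]), array([298., 222.])]
[323. 177.] [260. 350.] [288. 342.]
```

View pics/s2c.png

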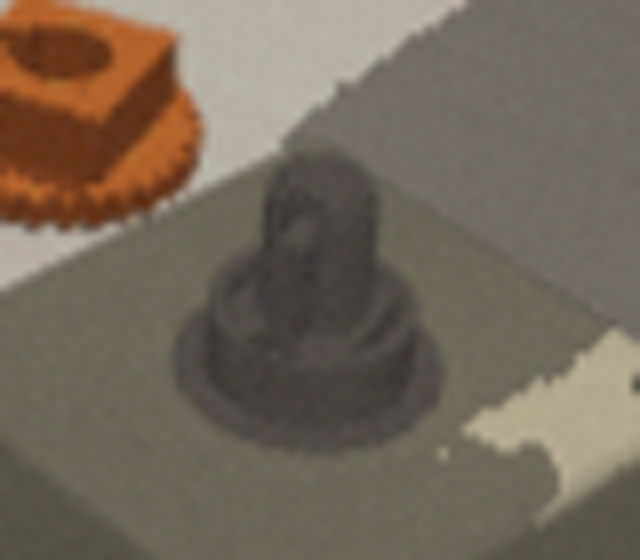

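The key's top sits about 6 mm below the shaft's top in both views, so it is home. Now to the gear.

```bash
python3 -m handwheel '[{"xyz":[48,3,0],"rotation":[0,0,0],"jaw":0},{"xyz":[48,3,0],"rotation":[0,0,0],"jaw":0},{"xyz":[48,3,0],"rotation":[0,0,0],"jaw":0},{"xyz":[48,3,0],"rotation":[0,0,0],"jaw":0},{"xyz":[46,3,0],"rotation":[0,0,0],"jaw":0},{"xyz":[0,0,0],"rotation":[0,0,0],"jaw":0}]'; python3 -c "
from h import *
p,M,o=tool();print(p,M[:,2],np.arctan2(M[1,0],M[0,0]))
c=cam('wrist'); cv2.imwrite('pics/w12.png',c['im']); crop(c,230,110,370,230,5,'w12c.png'); print(proj(c,[454,-237,34]))
"
```

```text
time: 13.5
ee_pos: [459.4, -240.8, 205.6]
eef_rot: [2.332, -2.104, -0.004]
contact_force: [0.2, 0.6, -0.2]
gripper_width: 91.4
[ 459.43287752 -240.81047006  205.58248121] [-0.0023298   0.0010967  -0.99999668] -1.4684212928844471
[314.17228918 189.97819805]
```

View pics/w12.png

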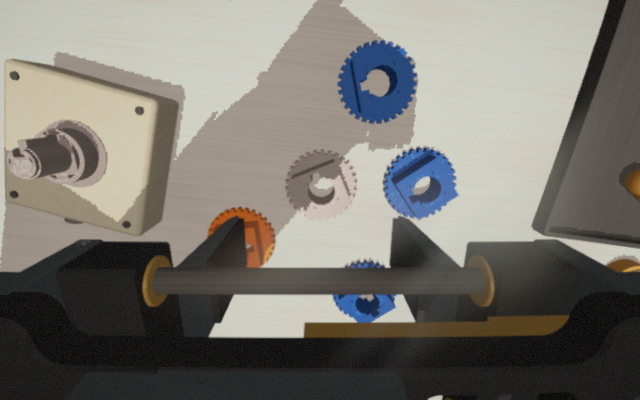

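```bash
python3 -c "
from h import *
c=cam('wrist'); crop(c,270,130,370,230,7,'w12c.png')
for u,v in [(321,186),(420,183),(376,83),(245,236)]: print(onz(c,u,v,20).round(1))
"
```

```text
[ 455.4 -243.1   20. ]
[ 470.9 -356.8   20. ]
[ 573.1 -289.1   20. ]
[ 383.3 -157.4   20. ]
```

View pics/w12c.png

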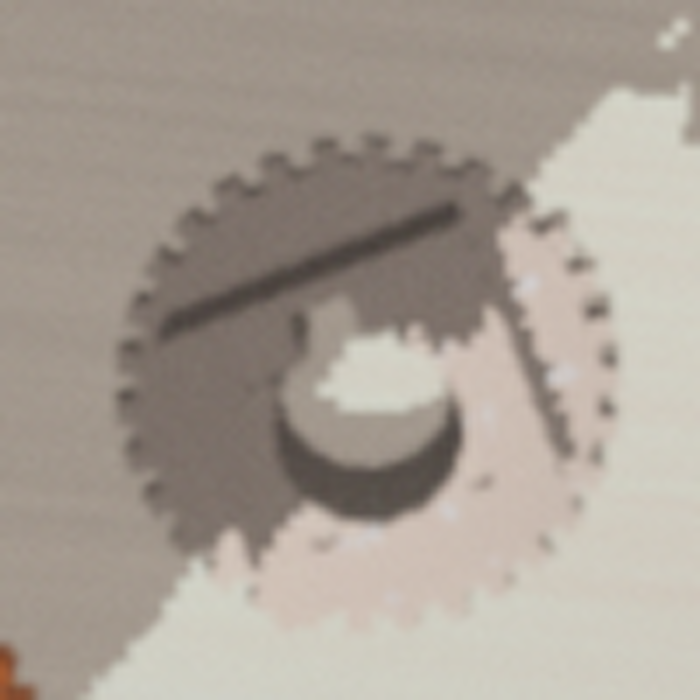

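The grey gear: the boss's far edge runs from (165,330) to (458,208), the bore is centred near (370,425), and the keyway notch is up-left at (325,310).

```bash
python3 - <<'E'
from h import *
c=cam("wrist"); p,M,o=tool()
q=lambda u,v:(270+u/7-.43,130+v/7-.43)
a=onz(c,*q(160,326),34)[:2]; b=onz(c,*q(456,204),34)[:2]; r=onz(c,*q(572,455),34)[:2]
d=(b-a); L=np.linalg.norm(d); t=d/L; n=np.array([-t[1],t[0]])
print(a,b,r,"L",L,"side",np.linalg.norm(r-b),"normal ang",np.arctan2(n[1],n[0]), "2nd", np.arctan2(*( (b-r)[::-1])))
ctr=(a+b)/2-26*n; print("ctr edge",ctr, "bore",onz(c,*q(370,425),34))
k=onz(c,*q(325,310),34)[:2]; print("keyway dir",k-onz(c,*q(370,425),34)[:2])
ang=np.arctan2(n[1],n[0])
go([*ctr,100],ang-np.pi/2)
E
```

```text
[ 466.52615313 -209.09612495] [ 490.47545427 -253.05906505] [ 452.39473577 -276.32060367] L 50.06305151992319 side 44.62331565676525 normal ang 0.4988121538313792 2nd 0.5483579624152487
ctr edge [ 455.66886661 -243.51554695] bore [ 453.96093697 -243.65262872   34.        ]
keyway dir [17.80637136  9.0275119 ]
t 13.65 p [ 458.88 -237.75  205.58] xang -1.4657 F [-0.1  0.5 -0. ] w 91.1
d [  5.61   3.5  105.58] r [ 0.0024  0.0026 -0.3937]
```

```bash
python3 -m handwheel '[{"xyz":[5.6,4,0],"rotation":[0.002,0.002,-0.13],"jaw":0},{"xyz":[0,0,25],"rotation":[0,0,-0.13],"jaw":0},{"xyz":[0,0,40],"rotation":[0,0,-0.134],"jaw":0.1},{"xyz":[0,0,20],"rotation":[0,0,0],"jaw":0.2},{"xyz":[0,0,0],"rotation":[0,0,0],"jaw":0.25}]'; python3 -c "
from h import *
go([454.8,-243.6,60],-1.072)
c=cam('wrist'); cv2.imwrite('pics/w13.png',c['im'])"
```

```text
time: 14.28
ee_pos: [456.5, -238.1, 118.2]
eef_rot: [-2.717, 1.577, 0.001]
contact_force: [0.4, 0.1, -0.3]
gripper_width: 68.6
t 14.275 p [ 456.45 -238.08  118.21] xang -1.0514 F [ 0.4  0.1 -0.3] w 68.6
d [ 4.02  4.16 58.21] r [0.0004 0.0008 0.0206]
```

View pics/w13.png

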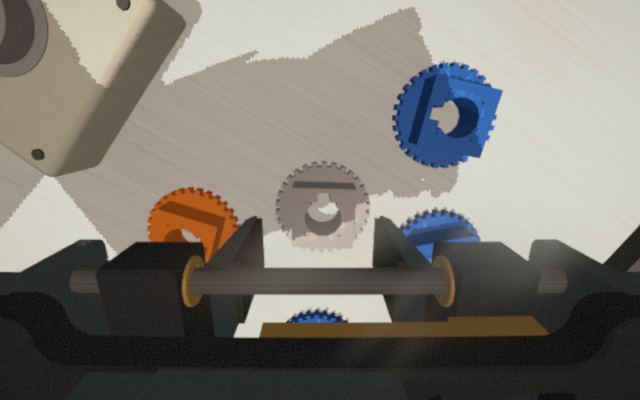

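```bash
python3 -c "
from h import *
go([454.8,-243.6,60],-1.072)
p,M,o=tool()
c=cam('wrist'); crop(c,270,150,370,250,7,'w13c.png')
print(((proj(c,[454.8,-243.6,34])-[270,150]+.43)*7).round())
n=np.array([np.cos(.499),np.sin(.499)]); m=np.array([-n[1],n[0]])
for s in(-26,26):
  for r in (26,-26): print(((proj(c,[*(np.array([454.8,-243.6])+r*n+s*m),34])-[270,150]+.43)*7).round())
"
```

```text
t 14.325 p [ 456.82 -238.39  119.01] xang -1.0514 F [-0.7 -0.9  0.1] w 68.3
d [ 3.51  4.36 59.01] r [-0.0002 -0.0002  0.0206]
[366. 464.]
[596. 256.]
[573. 668.]
[146. 248.]
[149. 660.]
```

View pics/w13c.png

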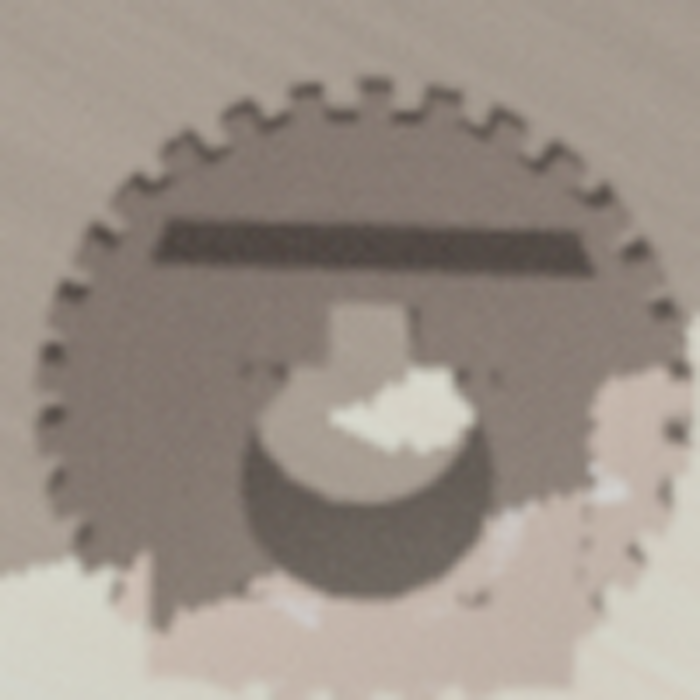

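The boss edge is square to the jaws, about 1.8 mm nearer in tool y than predicted. I'll correct and descend in two stages.

```bash
python3 -m handwheel '[{"xyz":[3.8,6.2,20],"rotation":[0,0,0.022],"jaw":0.25},{"xyz":[0,0,30],"rotation":[0,0,0],"jaw":0.25},{"xyz":[0,0,0],"rotation":[0,0,0],"jaw":0.25}]'; python3 -c "
from h import *
go([454.8-1.3,-243.6-1.1,38],-1.074)
c=cam('wrist'); cv2.imwrite('pics/w14.png',c['im'])"
```

```text
time: 14.75
ee_pos: [456.4, -245.8, 72.7]
eef_rot: [-2.7, 1.607, -0.012]
contact_force: [-0.7, 0.2, -1.0]
gripper_width: 68.6
t 14.75 p [ 456.39 -245.82   72.73] xang -1.0737 F [-0.7  0.2 -1. ] w 68.6
d [-2.59  2.15 34.71] r [-0.0041 -0.0067  0.0003]
```

View pics/w14.png

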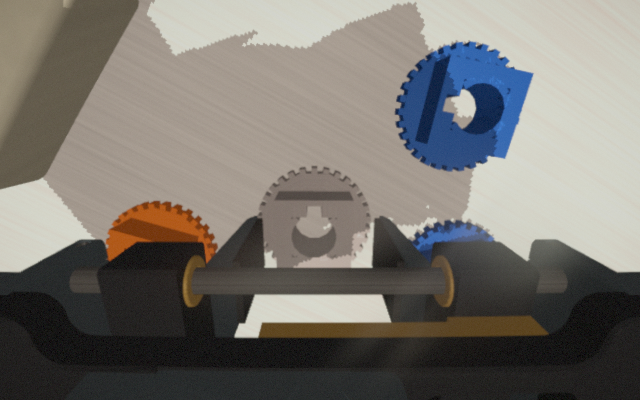

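```bash
python3 -m handwheel '[{"xyz":[-2.6,2.1,15],"rotation":[-0.004,-0.007,0],"jaw":0.25},{"xyz":[0,0,14],"rotation":[0,0,0],"jaw":0.25},{"xyz":[0,0,0],"rotation":[0,0,0],"jaw":0.25}]'; python3 -c "
from h import *
go([454.8-1.3,-243.6-1.1,38],-1.074)
c=cam('wrist'); crop(c,230,140,400,270,4,'w15c.png')"
```

```text
time: 15.18
ee_pos: [455.5, -245.6, 45.6]
eef_rot: [-2.7, 1.606, -0.007]
contact_force: [-0.5, 0.1, -0.4]
gripper_width: 68.6
t 15.175 p [ 455.49 -245.58   45.59] xang -1.0734 F [-0.5  0.1 -0.4] w 68.6
d [-1.75  1.35  7.58] r [-0.0026 -0.0039  0.0006]
```

View pics/w15c.png

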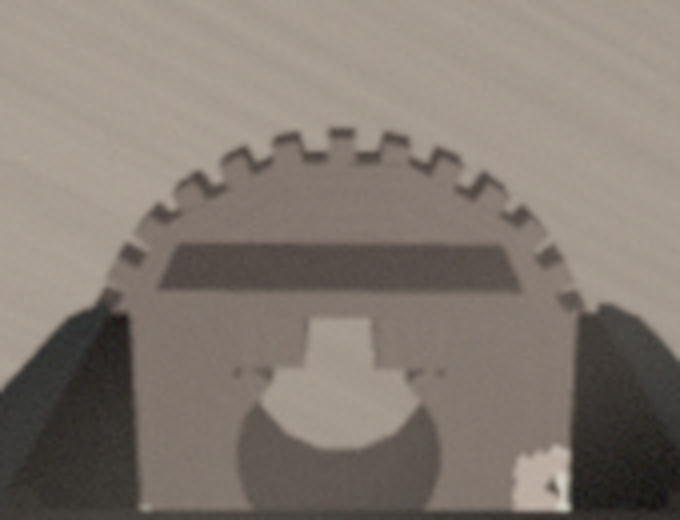

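```bash
python3 -c "
from h import *
go([454.8-1.3,-243.6-1.1,37.5],-1.074)
p,M,o=tool();c=cam('wrist');q=lambda u,v:(230+u/4-.38,140+v/4-.38)
for a in [(158,290),(522,290)]: print(M.T@(onz(c,*q(*a),34)-p))"
```

```text
t 15.225 p [ 455.7  -245.71   46.02] xang -1.0734 F [-0.3  1.1  0.1] w 68.2
d [-1.98  1.48  8.51] r [-0.0029 -0.0044  0.0006]
[-27.55137885 -24.07791002  11.96725303]
[ 24.28770959 -23.98548648  12.19527234]
```

```bash
python3 -m handwheel '[{"xyz":[-1.6,1.9,5],"rotation":[-0.003,-0.004,0],"jaw":0.25},{"xyz":[0,0,3],"rotation":[0,0,0],"jaw":0.25},{"xyz":[0,0,0],"rotation":[0,0,0],"jaw":0.25}]'; python3 -c "
from h import *
go([454.8-1.3,-243.6-1.1,37.5],-1.074)"
```

```text
time: 15.65
ee_pos: [453.5, -245.5, 38.3]
eef_rot: [2.7, -1.606, 0.002]
contact_force: [-0.9, 0.6, -0.3]
gripper_width: 68.6
t 15.65 p [ 453.54 -245.49   38.29] xang -1.0735 F [-0.9  0.6 -0.3] w 68.6
d [-0.71 -0.34  0.79] r [-0.0003 -0.0011  0.0005]
```

```bash
python3 -m handwheel '[{"xyz":[0,0,0.6],"rotation":[0,-0.001,0],"jaw":0.35},{"xyz":[0,0,0],"rotation":[0,0,0],"jaw":0.45},{"xyz":[0,0,0],"rotation":[0,0,0],"jaw":0.55},{"xyz":[0,0,0],"rotation":[0,0,0],"jaw":1},{"xyz":[0,0,0],"rotation":[0,0,0],"jaw":1}]'; python3 -c "
from h import *
go([453.5,-245.49,37.5],-1.074)
p,M,o=tool();c=cam('wrist');crop(c,230,140,400,270,4,'w16c.png')"
```

```text
time: 16.27
ee_pos: [453.5, -245.5, 37.7]
eef_rot: [-2.7, 1.606, -0.0]
contact_force: [0.2, -0.2, -0.5]
gripper_width: 51.8
t 16.275 p [ 453.54 -245.45   37.73] xang -1.0735 F [ 0.2 -0.2 -0.5] w 51.8
d [0.01 0.05 0.23] r [-0.0003 -0.      0.0005]
```

View pics/w16c.png

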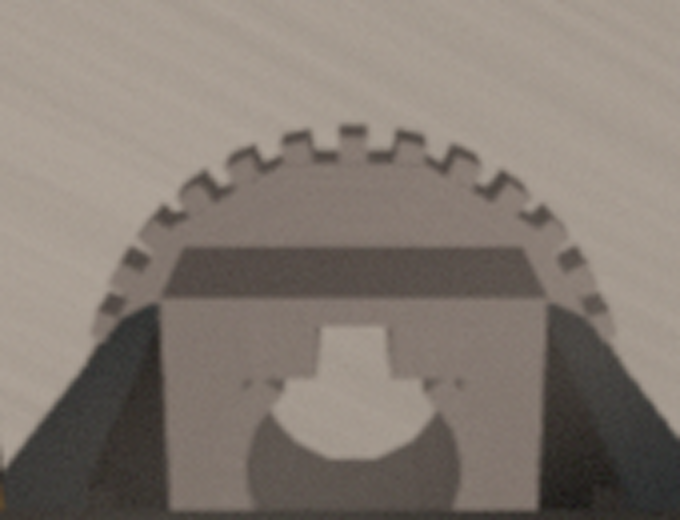

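```bash
python3 -c "
from h import *
p,M,o=tool();c=cam('wrist');q=lambda u,v:(230+u/4-.38,140+v/4-.38)
for a in [(162,298),(548,298),(353,490)]: print((M.T@(onz(c,*q(*a),34)-p)).round(2))
print('keyway outer bottom? rows',[(M.T@(onz(c,*q(*a),34)-p)).round(2) for a in [(319,325),(387,325),(317,378),(390,378)]])
print([(M.T@(onz(c,*q(*a),0)-p)).round(2) for a in [(319,325),(387,325)]])"
```

```text
[-25.64 -25.75   3.75]
[ 26.57 -25.74   3.76]
[0.19 3.13 3.75]
keyway outer bottom? rows [array([ -4.43, -21.86,   3.75]), array([  4.82, -21.86,   3.76]), array([ -4.77, -14.07,   3.75]), array([  5.3 , -14.07,   3.75])]
[array([-5.47, -9.05, 37.75]), array([ 5.86, -9.04, 37.75])]
```

Gear gripped (51.8 mm), centred in the jaws to about 0.2 mm with the keyway towards tool −y. I'll lift, turn and carry it.

```bash
python3 -m handwheel '[{"xyz":[0,0,-8],"rotation":[0,0,0],"jaw":1},{"xyz":[0,0,-40],"rotation":[0,0,0],"jaw":1},{"xyz":[0,0,-55],"rotation":[0,0,0],"jaw":1},{"xyz":[0,0,-50],"rotation":[0,0,0.13],"jaw":1},{"xyz":[0,0,0],"rotation":[0,0,0.13],"jaw":1},{"xyz":[0,0,0],"rotation":[0,0,0.13],"jaw":1},{"xyz":[0,0,0],"rotation":[0,0,0],"jaw":1}]'; python3 -c "
from h import *
go([473.7,7.8,190],-1.470)"
```

```text
time: 17.25
ee_pos: [452.0, -244.6, 197.8]
eef_rot: [-2.326, 2.111, 0.002]
contact_force: [-0.3, 0.3, -5.2]
gripper_width: 51.6
t 17.25 p [ 452.02 -244.58  197.77] xang -1.4739 F [-0.3  0.3 -5.2] w 51.6
d [-249.09  -46.01    7.94] r [ 0.0007  0.0008 -0.0039]
```

```bash
python3 -m handwheel '[{"xyz":[-41,-7.6,0],"rotation":[0,0,-0.003],"jaw":1},{"xyz":[-41,-7.6,0],"rotation":[0,0,0],"jaw":1},{"xyz":[-41,-7.6,0],"rotation":[0,0,0],"jaw":1},{"xyz":[-41,-7.6,0],"rotation":[0,0,0],"jaw":1},{"xyz":[-41,-7.6,0],"rotation":[0,0,0],"jaw":1},{"xyz":[-36,-7,0],"rotation":[0,0,0],"jaw":1},{"xyz":[0,0,0],"rotation":[0,0,0],"jaw":1},{"xyz":[0,0,0],"rotation":[0,0,0],"jaw":1}]'; python3 -c "
from h import *
go([473.7,7.8,178],-1.470)"
```

```text
time: 18.25
ee_pos: [468.9, 7.1, 197.4]
eef_rot: [2.356, -2.076, -0.006]
contact_force: [0.2, -0.9, -4.5]
gripper_width: 51.8
t 18.25 p [468.92   7.11 197.36] xang -1.4446 F [ 0.2 -0.9 -4.5] w 51.8
d [-0.05 -4.91 19.34] r [0.004  0.0016 0.0254]
```

```bash
python3 -m handwheel '[{"xyz":[0,-4.9,5],"rotation":[0.004,0.002,0.025],"jaw":1},{"xyz":[0,0,8],"rotation":[0,0,0],"jaw":1},{"xyz":[0,0,6],"rotation":[0,0,0],"jaw":1},{"xyz":[0,0,0],"rotation":[0,0,0],"jaw":1}]'; python3 -c "
from h import *
go([473.7,7.8,163],-1.470)
p,M,o=tool();c=cam('wrist');crop(c,230,140,400,270,4,'w17c.png')
q=lambda P:((proj(c,P)-[230,140]+.38)*4).round()
n=np.array([np.cos(.1),np.sin(.1)]);m=np.array([-n[1],n[0]]);ax=np.array([473.5,7.8])
print([q([*(ax+n*r+m*s),z]) for r,s,z in [(5.6,-5,116),(5.6,5,116),(12.5,0,116),(19.5,-4,110),(19.5,4,110)]])"
```

```text
time: 18.75
ee_pos: [473.7, 5.8, 176.4]
eef_rot: [2.327, -2.109, -0.0]
contact_force: [-0.3, -0.4, -4.4]
gripper_width: 52.2
t 18.75 p [473.66   5.82 176.37] xang -1.4725 F [-0.3 -0.4 -4.4] w 52.2
d [-1.97 -0.25 13.36] r [ 0.0011 -0.0006 -0.0025]
[array([369., 299.]), array([315., 299.]), array([342., 264.]), array([363., 218.]), array([321., 219.])]
```

View pics/w17c.png

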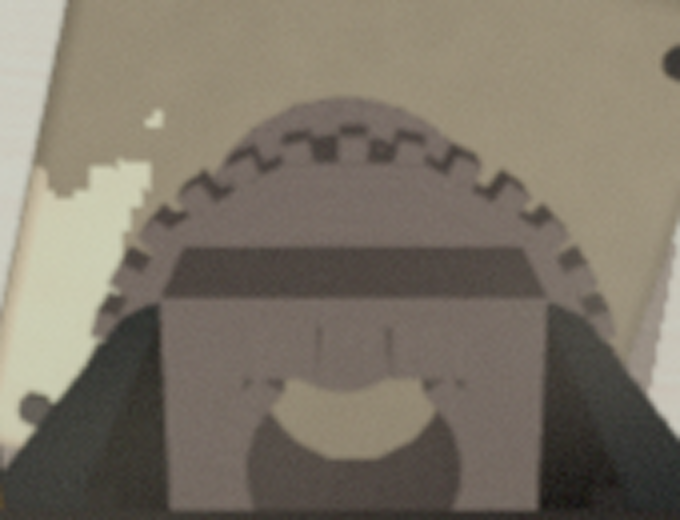

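Looking through the bore, the shaft's rear rim is at (342,390). It sits about 2 mm to the left, which matches the computed −2 mm correction.

```bash
python3 -m handwheel '[{"xyz":[-2,-0.2,2],"rotation":[0.001,0,-0.002],"jaw":1},{"xyz":[0,0,5],"rotation":[0,0,0],"jaw":1},{"xyz":[0,0,5],"rotation":[0,0,0],"jaw":1},{"xyz":[0,0,0],"rotation":[0,0,0],"jaw":1},{"xyz":[0,0,0],"rotation":[0,0,0],"jaw":1}]'; python3 -c "
from h import *
go([473.7,7.8,160],-1.470)
c=cam('wrist');crop(c,230,140,400,270,4,'w18c.png')
n=np.array([np.cos(.1),np.sin(.1)]);ax=np.array([473.5,7.8])
q=lambda P:((proj(c,P)-[230,140]+.38)*4).round()
print(q([*(ax-n*12.5),116]))"
```

```text
time: 19.42
ee_pos: [474.0, 8.0, 164.1]
eef_rot: [-2.33, 2.107, -0.002]
contact_force: [0.9, 0.6, -5.2]
gripper_width: 51.8
t 19.425 p [474.01   8.01 164.07] xang -1.4701 F [ 0.9  0.6 -5.2] w 51.8
d [0.18 0.33 4.07] r [-0.0009 -0.0007 -0.0001]
[354. 420.]
```

View pics/w18c.png

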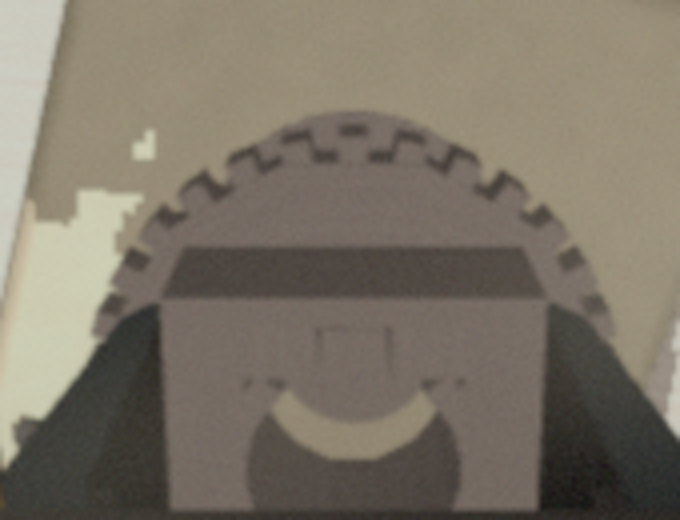

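Shaft rim at (355,422) against a predicted (354,420). Lowering.

```bash
python3 -m handwheel '[{"xyz":[0.1,0.3,3],"rotation":[-0.001,-0.001,0],"jaw":1},{"xyz":[0,0,3],"rotation":[0,0,0],"jaw":1},{"xyz":[0,0,2],"rotation":[0,0,0],"jaw":1},{"xyz":[0,0,0],"rotation":[0,0,0],"jaw":1}]'; python3 -c "
from h import *
go([473.7,7.8,153.7],-1.470)"
```

```text
time: 19.98
ee_pos: [473.8, 7.9, 155.6]
eef_rot: [-2.33, 2.107, 0.0]
contact_force: [-0.0, -0.5, -4.8]
gripper_width: 51.6
t 19.975 p [473.75   7.86 155.63] xang -1.4701 F [-0.  -0.5 -4.8] w 51.6
d [0.05 0.06 1.93] r [-0.0001  0.0004 -0.0001]
```

```bash
python3 -m handwheel '[{"xyz":[0,0,1.5],"rotation":[0,0,0],"jaw":1},{"xyz":[0,0,1],"rotation":[0,0,0],"jaw":1},{"xyz":[0,0,1],"rotation":[0,0,0],"jaw":1}]'; python3 -m handwheel '[{"xyz":[0,0,1],"rotation":[0,0,0],"jaw":1},{"xyz":[0,0,0],"rotation":[0,0,0],"jaw":1}]'; python3 -c "
from h import *
go([473.7,7.8,150],-1.470)"
```

```text
time: 20.35
ee_pos: [473.8, 7.9, 152.0]
eef_rot: [-2.33, 2.107, 0.0]
contact_force: [0.7, -0.1, -4.8]
gripper_width: 51.7
time: 20.6
ee_pos: [473.8, 7.9, 150.9]
eef_rot: [-2.33, 2.107, 0.0]
contact_force: [0.3, -0.1, -4.1]
gripper_width: 52.2
t 20.6 p [473.84   7.86 150.92] xang -1.4701 F [ 0.3 -0.1 -4.1] w 52.2
d [0.05 0.14 0.92] r [-0.0003  0.0003 -0.0001]
```

```bash
python3 -m handwheel '[{"xyz":[0,0,1],"rotation":[0,0,0],"jaw":1},{"xyz":[0,0,1],"rotation":[0,0,0],"jaw":1}]'; python3 -m handwheel '[{"xyz":[0,0,1],"rotation":[0,0,0],"jaw":1},{"xyz":[0,0,1],"rotation":[0,0,0],"jaw":1}]';  python3 -m handwheel '[{"xyz":[0,0,1],"rotation":[0,0,0],"jaw":1},{"xyz":[0,0,0],"rotation":[0,0,0],"jaw":1}]'; python3 -c "
from h import *
go([473.7,7.8,145],-1.470)"
```

```text
time: 20.85
ee_pos: [473.9, 7.9, 148.9]
eef_rot: [-2.33, 2.106, -0.0]
contact_force: [-0.0, 0.2, -5.8]
gripper_width: 51.8
time: 21.1
ee_pos: [473.9, 7.9, 146.7]
eef_rot: [-2.33, 2.106, -0.0]
contact_force: [0.2, 0.2, -4.5]
gripper_width: 51.8
time: 21.35
ee_pos: [473.8, 7.9, 145.5]
eef_rot: [-2.33, 2.107, 0.0]
contact_force: [0.4, 0.4, -4.4]
gripper_width: 51.6
t 21.35 p [473.82   7.86 145.55] xang -1.4701 F [ 0.4  0.4 -4.4] w 51.6
d [0.05 0.13 0.55] r [-0.0002  0.0004 -0.0001]
```

The underside is below the key's top with no contact forces: gear on the shaft, keyway on the key. Continuing.

```bash
python3 -m handwheel '[{"xyz":[0,0,2],"rotation":[0,0,0],"jaw":1},{"xyz":[0,0,2],"rotation":[0,0,0],"jaw":1},{"xyz":[0,0,2],"rotation":[0,0,0],"jaw":1},{"xyz":[0,0,2],"rotation":[0,0,0],"jaw":1}]'; python3 -m handwheel '[{"xyz":[0,0,2],"rotation":[0,0,0],"jaw":1},{"xyz":[0,0,2],"rotation":[0,0,0],"jaw":1},{"xyz":[0,0,2],"rotation":[0,0,0],"jaw":1},{"xyz":[0,0,2],"rotation":[0,0,0],"jaw":1}]';  python3 -m handwheel '[{"xyz":[0,0,2],"rotation":[0,0,0],"jaw":1},{"xyz":[0,0,0],"rotation":[0,0,0],"jaw":1}]'; python3 -c "
from h import *
go([473.7,7.8,120],-1.470)"
```

```text
time: 21.85
ee_pos: [473.9, 7.9, 137.1]
eef_rot: [-2.33, 2.106, -0.0]
contact_force: [0.3, -0.6, -4.4]
gripper_width: 51.9
time: 22.35
ee_pos: [473.9, 7.9, 128.5]
eef_rot: [-2.33, 2.106, -0.0]
contact_force: [-0.3, -1.0, -4.4]
gripper_width: 52.0
time: 22.6
ee_pos: [473.9, 7.9, 126.2]
eef_rot: [-2.33, 2.107, 0.0]
contact_force: [0.6, -0.5, -4.1]
gripper_width: 52.0
t 22.6 p [473.85   7.87 126.21] xang -1.4702 F [ 0.6 -0.5 -4.1] w 52.0
d [0.05 0.16 6.21] r [-0.0002  0.0004 -0.0002]
```

```bash
python3 -m handwheel '[{"xyz":[0,0,2],"rotation":[0,0,0],"jaw":1},{"xyz":[0,0,2],"rotation":[0,0,0],"jaw":1},{"xyz":[0,0,1.5],"rotation":[0,0,0],"jaw":1},{"xyz":[0,0,0.5],"rotation":[0,0,0],"jaw":1}]'; python3 -m handwheel '[{"xyz":[0,0,0.7],"rotation":[0,0,0],"jaw":1},{"xyz":[0,0,0.7],"rotation":[0,0,0],"jaw":1}]';  python3 -m handwheel '[{"xyz":[0,0,0.7],"rotation":[0,0,0],"jaw":1},{"xyz":[0,0,0.7],"rotation":[0,0,0],"jaw":1}]'
```

```text
time: 23.1
ee_pos: [473.9, 7.9, 119.9]
eef_rot: [-2.33, 2.106, 0.0]
contact_force: [0.1, 0.5, -4.4]
gripper_width: 52.1
time: 23.35
ee_pos: [474.0, 7.9, 118.4]
eef_rot: [-2.33, 2.106, -0.0]
contact_force: [-0.1, 0.9, -4.4]
gripper_width: 51.7
time: 23.6
ee_pos: [474.1, 7.9, 117.1]
eef_rot: [-2.33, 2.106, -0.0]
contact_force: [-2.8, 0.3, 2.8]
gripper_width: 51.5
```

Contact at the expected height (TCP 117.5), push about 7 N. Pressing on in small steps to about 15 N.

```bash
python3 -m handwheel '[{"xyz":[0,0.3,0.4],"rotation":[0,0,0],"jaw":1}]'; python3 -m handwheel '[{"xyz":[0,0,0.4],"rotation":[0,0,0],"jaw":1}]'; python3 -c "
from h import *
go([473.7,7.8,117],-1.470)"
```

```text
time: 23.72
ee_pos: [474.0, 7.9, 117.0]
eef_rot: [-2.33, 2.106, -0.001]
contact_force: [-1.9, 0.4, 3.9]
gripper_width: 52.0
time: 23.85
ee_pos: [474.0, 7.9, 116.8]
eef_rot: [-2.33, 2.106, -0.001]
contact_force: [-3.2, 0.9, 5.9]
gripper_width: 52.0
t 23.85 p [474.05   7.88 116.77] xang -1.4701 F [-3.2  0.9  5.9] w 52.0
d [ 0.04  0.35 -0.23] r [-0.0009  0.0003 -0.0001]
```

```bash
python3 -m handwheel '[{"xyz":[0,0.4,0.7],"rotation":[0,0,0],"jaw":1}]'; python3 -m handwheel '[{"xyz":[0,0.2,0.7],"rotation":[0,0,0],"jaw":1}]'; python3 -m handwheel '[{"xyz":[0,0.1,0.7],"rotation":[0,0,0],"jaw":1}]'
```

```text
time: 23.98
ee_pos: [474.0, 7.8, 116.4]
eef_rot: [-2.329, 2.106, -0.001]
contact_force: [-2.7, 0.0, 8.5]
gripper_width: 51.6
time: 24.1
ee_pos: [474.1, 7.9, 116.1]
eef_rot: [-2.329, 2.106, -0.002]
contact_force: [-3.9, 1.2, 11.3]
gripper_width: 52.0
time: 24.22
ee_pos: [474.1, 7.9, 115.8]
eef_rot: [-2.329, 2.106, -0.002]
contact_force: [-4.7, 0.2, 11.8]
gripper_width: 51.9
```

Push about 16 N. Holding it.

```bash
python3 -m handwheel '[{"xyz":[0,0.1,0.35],"rotation":[0,0,0],"jaw":1},{"xyz":[0,0.1,0.35],"rotation":[0,0,0],"jaw":1}]'; python3 -m handwheel '[{"xyz":[0,0.1,0.35],"rotation":[0,0,0],"jaw":1},{"xyz":[0,0.1,0.35],"rotation":[0,0,0],"jaw":1}]'; python3 -m handwheel '[{"xyz":[0,0.1,0.35],"rotation":[0,0,0],"jaw":1},{"xyz":[0,0.1,0.35],"rotation":[0,0,0],"jaw":1}]'
```

```text
time: 24.48
ee_pos: [474.1, 7.9, 116.0]
eef_rot: [-2.329, 2.106, -0.001]
contact_force: [-4.9, 0.4, 12.4]
gripper_width: 51.5
time: 24.72
ee_pos: [474.1, 7.9, 116.1]
eef_rot: [-2.329, 2.106, -0.001]
contact_force: [-4.0, -0.9, 10.9]
gripper_width: 51.8
time: 24.98
ee_pos: [474.1, 7.8, 116.1]
eef_rot: [-2.329, 2.106, -0.001]
contact_force: [-4.5, -0.5, 10.7]
gripper_width: 51.9
```

Held at 15–17 N for about 0.75 s. I'll relax gently, release, and withdraw straight up.

```bash
python3 -m handwheel '[{"xyz":[0,0.2,-0.5],"rotation":[0,0,0],"jaw":1},{"xyz":[0,0.2,-0.5],"rotation":[0,0,0],"jaw":1},{"xyz":[0,0,-0.1],"rotation":[0,0,0],"jaw":1}]'; python3 -c "
from h import *
c=cam('scene'); crop(c,300,150,400,240,7,'s3c.png')"
```

```text
time: 25.35
ee_pos: [474.0, 7.9, 117.6]
eef_rot: [-2.329, 2.106, -0.002]
contact_force: [0.6, 0.3, -0.6]
gripper_width: 51.8
```

View pics/s3c.png

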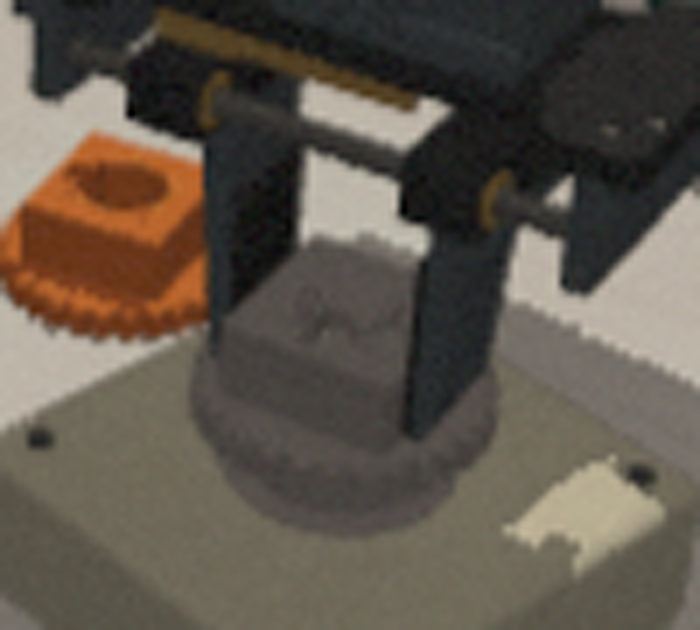

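The gear sits on the collar with the shaft's end just proud of the boss. Releasing.

```bash
python3 -m handwheel '[{"xyz":[0,0,0],"rotation":[0,0,0],"jaw":0.36},{"xyz":[0,0,0],"rotation":[0,0,0],"jaw":0.3},{"xyz":[0,0,0],"rotation":[0,0,0],"jaw":0.2},{"xyz":[0,0,0],"rotation":[0,0,0],"jaw":0.2},{"xyz":[0,0,-5],"rotation":[0,0,0],"jaw":0.2},{"xyz":[0,0,-30],"rotation":[0,0,0],"jaw":0.2},{"xyz":[0,0,-40],"rotation":[0,0,0],"jaw":0.2},{"xyz":[0,20,-20],"rotation":[0,0,0],"jaw":0.1},{"xyz":[0,0,0],"rotation":[0,0,0],"jaw":0.1}]'; python3 -c "
from h import *
go([473.7,7.8,117],-1.470)
c=cam('wrist'); crop(c,240,100,400,240,5,'w20c.png')
n=np.array([np.cos(.1),np.sin(.1)]);m=np.array([-n[1],n[0]]);ax=np.array([473.5,7.8])
q=lambda r,s,z:((proj(c,[*(ax+n*r+m*s),z])-[240,100]+.4)*5).round()
print([q(26*a,26*b,114) for a in(1,-1) for b in (1,-1)],q(0,0,116))
c=cam('scene'); crop(c,300,150,400,240,7,'s4c.png')"
```

```text
time: 26.52
ee_pos: [453.8, 5.6, 216.3]
eef_rot: [-2.329, 2.105, -0.003]
contact_force: [0.5, -0.3, 0.1]
gripper_width: 81.7
t 26.525 p [453.84   5.65 216.27] xang -1.4701 F [ 0.5 -0.3  0.1] w 81.7
d [ -0.13 -19.7   99.33] r [-0.0028  0.0002 -0.0001]
[array([236., 268.]), array([545., 268.]), array([245., 561.]), array([536., 561.])] [390. 421.]
```

View pics/w20c.png

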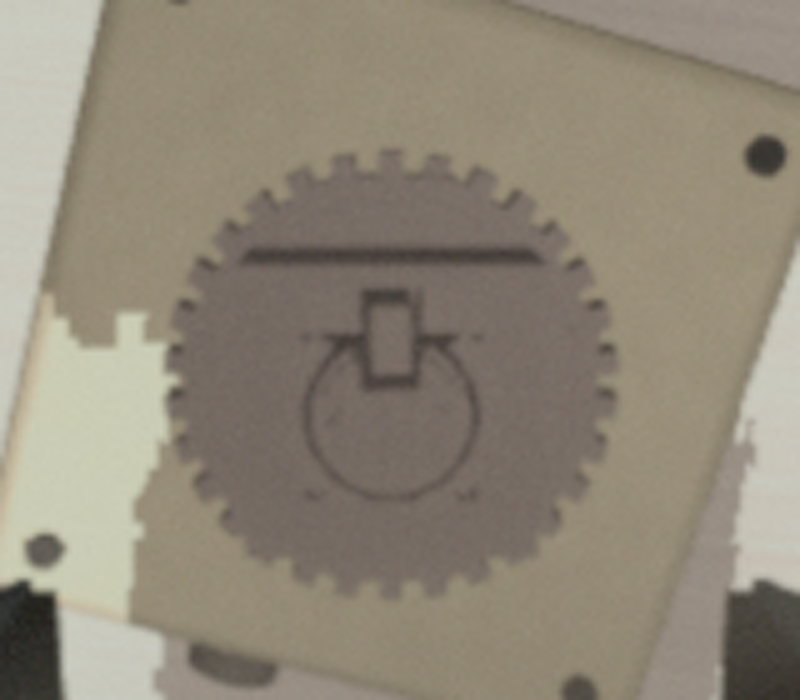

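View pics/s4c.png

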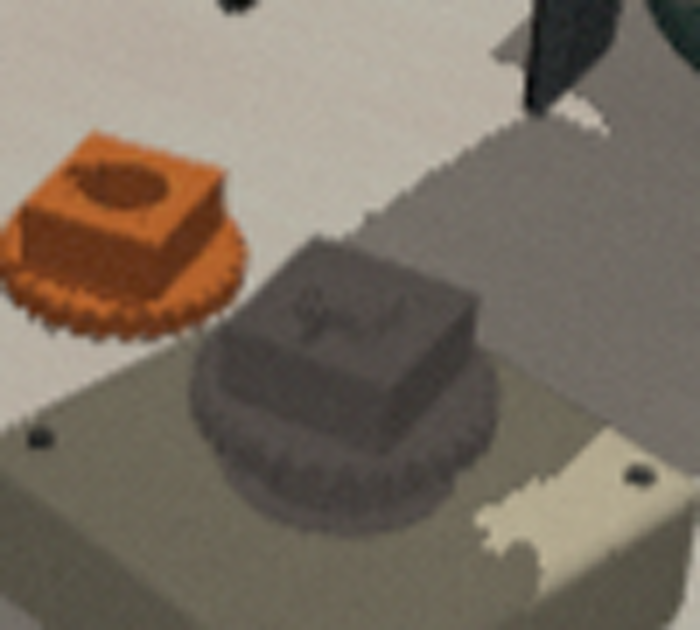

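The key lies square in the keyway with even gaps, the gear is level on the collar, and the hand is clear (tips at about 191 mm). Handing in.

```bash
python3 -m handwheel '[{"xyz":[0,0,-10],"rotation":[0,0,0],"jaw":0.1},{"xyz":[0,0,0],"rotation":[0,0,0],"jaw":0.1}]'; python3 -c "
from rig import ctrl
print(ctrl.close_job())"
```

```text
time: 26.88
ee_pos: [454.6, 5.8, 224.4]
eef_rot: [2.33, -2.107, -0.002]
contact_force: [0.1, -0.1, -0.5]
gripper_width: 82.1
the job is handed in; nothing more can be done
None
```

The drive is back together and I handed the job in at 26.9 s. No verdict was reported, so what follows comes from my own checks.

- **Key:** the slot stood at about 0.10 rad in the world frame. The key went in with no measurable contact force. I let it go with its foot about 8 mm above the collar, and it dropped the rest of the way. The wrist and scene pictures both show its top about 6 mm below the shaft's top, which is home.
- **Gear:** it slid down over the key and touched the collar at the expected height. I pressed it at about 15–17 N for about 0.75 s, the highest downward push I read. I then eased off before opening the jaws.
- **Last checks:** the final pictures show the gear level on the collar with the key inside its keyway, and nothing touching the hand. I never went near the mould, the ring or the bowl, but I took no separate closing picture of them.
- **Small disagreements:** a sideways force of 3–5 N appeared during the press, which suggests the bore was resting against the shaft on one side. In the last view the boss edge was about 1 mm from where I predicted. That is within the bore's 1 mm clearance and the 2.5 mm limit.

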